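Clip the breath meter into its sloped spring stand and lock the jaw

ROBOT

A 7-joint arm with a two-finger parallel gripper is mounted at the origin on the work surface. World frame = base frame: x ahead of the robot, y to its left, z up, the work surface at z = 0. Lengths are in mm, angles in rad, forces in N, time in s.
With the tool pointing down it reaches from about 425 to 950 mm from the base axis. Payload 4.7 kg.
Tool frame: the origin (TCP) lies on the centre line of the jaws, within the pads' length; the fingertips stand 11 mm ahead of it and the grasp point (between the pads) lies 8 mm behind it; z points along the fingers, y is the line along which they close (so a half turn about z gives the same grasp; the last joint's range is limited). The gripper opens to 87 mm and grips with 3 to 60 N. Pads are 19 mm wide; open, the fingers measure 117 mm over their backs; the gripper's body (75 mm by 190 mm) begins 51 mm behind the grasp point.
Start: joints at [-1.374, 0.469, -0.049, 1.532, 0.024, 1.141, -0.082], TCP at [151.08, 657.893, 233.573] pointing down, gripper open.
Joint ranges: [-2.59, 2.59], [-0.33, 1.99], [-1.39, 1.29], [0.1, 2.45], [-1.04, 4.18], [0.21, 1.99], [-2.66, 2.66]. Speed limits (rad/s): [2.57, 2.57, 3.14, 3.14, 3.14, 3.14, 3.14].

INTERFACE

Orientations are given as a unit quaternion [x, y, z, w].
In Python, from bench import manip gives the robot as it stands.
- The arm moves only by the tool carry_out, never from a script. Its argument "series" is a list of rows, each an object of numbers: "fingers": the opening, from 0 (shut) to 1 (fully open); "x", "y", "z": the shift along the tool's x, y, z in m; "ax", "ay", "az": the turn, a rotation vector about the tool's x, y, z in rad. A call has 1 to 5 rows; each row is the pose to reach, as a shift and turn from the pose commanded when the call began, along the tool's axes at that moment; what a row does not reach only later rows make up. A row lasts 1/8 s, in which the tool goes at most 62.5 mm and 10.7 degrees, less where a joint would pass 70% of its speed; a pose out of reach is approached as far as the arm can. A call with a gripper value outside its range is refused whole. The fingers move at their own pace and stop on an object; "newtons" is the grip in N (left out, the last holds). Time passes only in rows, so rows that repeat a pose let the fingers close. It gives the time, the measured TCP pose, the force, the opening and the grip force at its end, in the units of the state.
- manip.sense(): the state, without advancing time (a new reading comes with each control period).
- manip.read_camera(name): name is "scene" or "side" or "wrist"; returns the picture (420x560x3 uint8, red, green, blue); there is no depth.
- manip.camera_params(name): a dict with "fx", "fy", "cx", "cy" (pixels), "world_from_camera" (4x4, takes a point from camera to world coordinates); the wrist camera has in their place "hand_eye" (4x4, takes a point from camera to tool coordinates, whose origin is the TCP and whose axes are the flange's). Camera axes: x right, y down, z forward; pixel columns grow to the right and rows downward; lengths in mm; the calibration is good to about 2 mm. The wrist camera is an equidistant fisheye: a pixel r from the principal point sees the ray r / f radians off the axis. A picture is of the moment at which its call begins: read the wrist's pose just before it. camera_params takes no time and is no camera call.
- manip.hand_in(): hands the job in; it is judged then, once.
The state is a dict: "time": time; "q": joint angles; "qd": joint speeds; "joint_efforts": joint torques, N m; "eef_pos": TCP position; "eef_rot": TCP orientation; "ft_force": force on the tool from outside, world axes, zero at the start; "moment": the same for the moment, N m; "gripper_width": finger opening in mm; "gripper_force": force on a finger pad.
Only numpy, scipy, OpenCV 4.12 (cv2) and the standard library are available. Lean on these libraries where they do the work, as an engineer would, in place of code of your own. Each camera call takes 0.05 s, during which the arm holds its last target. There are 200 camera calls.

TASK

Put the handheld breath meter away on the sloped rail of its stand: screen up, red end uppermost, centred on the rail, lying flat with its foot against the blue ledge and its red end held by the sprung red jaw, which you have to push up the slope with the meter itself. Let go, and only then turn both black lock knobs clockwise to their end stops. Do not bang or force the meter against the stand, and leave the bottle, the jar and the box where they are.

Things in the scene. Friction and masses are not known exactly. Their poses are not given: they have to be found in the camera images.
- meter_mid (a point): centre (half-way up) of the loose handheld meter: a rigid white slab 150 long (own x) x 60 wide (own y) x 30 mm thick (own z), 0.25 to 0.5 kg, dark screen on top (+z). Its +x end carries a red band: that is the red end; the -x end is its foot. At the start it lies flat on the table, screen up. Grip it across its 60 mm width.
- meter_head (a point): centre of the meter's red end face, 75 mm along +x from its centre
- ledge_corner (a point): on the stand, the corner where the blue foot ledge meets the rail, on the rail's centre line and top surface, 50 mm above the table. Own +x runs up the slope along the rail, z is the rail's outward normal, y across; the slope is 0.45 rad. The ledge stands 12 mm above the rail, at x from -16 to 0, 44 mm wide. A seated meter has its foot at x = 0, its centre at x = 75, y = 0, z = 15 mm.
- jaw_face (a point): centre of the red jaw's flat face that looks down the slope; axes as ledge_corner. The jaw is 44 mm wide and reaches from 1 to 34 mm above the rail. Untouched, its face is at x = 138 mm from ledge_corner, so the 150 mm meter fits only after pushing the jaw up the slope; it has no ramp, so pressing down on it does not open it
- jaw (a joint): how far the jaw is pushed up the slope, m: 0 untouched, hard stop at 0.034, about 0.012 with the meter seated. A spring pushes it back towards the ledge with 5 N at 0, 7 N at 0.012 and 10 N at 0.034.
- knob_left (a joint): turn of the left lock knob (on the +y side of the rail), rad: grows clockwise seen from above, end stop at 1.5; starts between 0 and 0.4. Friction about 0.06 N m; stays where it is left.
- knob_right (a joint): the same for the right lock knob (-y side)
- knob_left_grip (a point): on the left knob's axis (normal to the sloped rail) at gripping height, 37 mm above the ear it sits on; 66 mm beside the rail's centre line, 205 mm up from ledge_corner. The grip is a bar 42 mm long (own x), 14 mm thick (own y), top 7 mm above this point; a disc of 22 mm radius lies 23 mm below it. It turns with the knob: own x points up the slope at joint 0.
- knob_right_grip (a point): the same for the right knob
- stand: the fixed stand; origin on the table below the middle of the seated meter, +x the uphill direction, z up. Foot plate 250 x 150 x 12 mm. The aluminium rail is 36 mm wide, narrower than the meter, with free air on both sides up to 175 mm from the ledge, so fingers can straddle it.
- pump_bottle: bystander: clear pump bottle, 72 mm across, 162 mm high, origin under its centre
- sample_jar: bystander: jar with red cap, 56 mm across, 70 mm high, origin under its centre
- mask_box: bystander: blue box 100 x 180 x 75 mm high, origin under its centre
- meter: the meter itself; origin at the centre of its underside, axes as meter_mid
Mind the look-alikes: they are no part of the job. Of the things shaped like the meter, the white one is meant.

How it is judged:
By the outcome, as a careful person would: the job done as asked, in the order asked, and still so for the second after the job is handed in, with the robot touching nothing.
It also fails if it takes over 67 s, if anything falls off the work surface, if the arm or the gripper's body presses on something with over 40 N, if the wrist force passes 120 N, or if a joint passes its speed limit or range.

## Working session

There is one attempt and no reset: what is moved stays moved. The work goes in short steps, Python scripts to look and compute and a tool call to move; the robot and the scene stay as the last step left them, time stands still between calls to the robot, and variables do not carry over. Pictures are saved under pics/ and viewed, at most 10 in all, crops included, and the job is handed in when it is done.

Besides the shell and the picture viewer there is one more tool, called after "Call:" by a JSON object that holds its "api" and its "payload". carry_out: Moves the arm, as the interface text tells. Its arguments: {"type":"object","properties":{"series":{"type":"array"},"newtons":{"type":"number"}},"required":["series"]}

```bash
mkdir -p pics
cat > h.py <<'E'
import numpy as np, cv2
from scipy.spatial.transform import Rotation as R
from bench import manip
def ray(p,u,v):
    T=np.array(p["world_from_camera"]); d=np.array([(u-p["cx"])/p["fx"],(v-p["cy"])/p["fy"],1.])
    return T[:3,3],T[:3,:3]@d
def onplane(p,u,v,z):
    o,d=ray(p,u,v); return o+d*(z-o[2])/d[2]
def tri(p1,a,p2,b):
    A=np.zeros((3,3));B=np.zeros(3)
    for p,x in((p1,a),(p2,b)):
        o,d=ray(p,*x); d=d/np.linalg.norm(d); M=np.eye(3)-np.outer(d,d); A+=M;B+=M@o
    return np.linalg.solve(A,B)
def proj(p,X):
    T=np.linalg.inv(np.array(p["world_from_camera"])); c=T[:3,:3]@X+T[:3,3]
    return c[0]/c[2]*p["fx"]+p["cx"],c[1]/c[2]*p["fy"]+p["cy"]
def save(n,im): cv2.imwrite(n,cv2.cvtColor(im,cv2.COLOR_RGB2BGR))
E
python3 - <<'E'
from h import *
np.set_printoptions(precision=4,suppress=True)
s=manip.sense()
print(s)
a=manip.read_camera("scene");b=manip.read_camera("side");c=manip.read_camera("wrist")
for n,i in(("scene",a),("side",b),("wrist",c)):
    np.save(n,i); print(n,manip.camera_params(n))
save("pics/scene.png",cv2.resize(a,(800,600),interpolation=cv2.INTER_CUBIC));save("pics/side.png",cv2.resize(b,(800,600),interpolation=cv2.INTER_CUBIC))
E
```

```text
{'time': 0.0, 'q': array([-1.3739,  0.4694, -0.0486,  1.5337,  0.0241,  1.141 , -0.0823]), 'qd': array([-0.0016, -0.0005, -0.0008, -0.0001,  0.0017,  0.0007,  0.0005]), 'joint_efforts': array([  0.0002, -50.7964,  -0.0811, -23.6156,  -0.0616,   0.0379,
         0.0002]), 'eef_pos': array([150.9729, 657.292 , 232.5203]), 'eef_rot': array([ 0.1126,  0.9936, -0.001 , -0.0001]), 'ft_force': array([-0.6096,  0.5263,  0.6793]), 'moment': array([-0.0408,  0.0278,  0.0027]), 'gripper_force': 0.0, 'gripper_width': 87.346335806924}
scene {'fx': 412.7692205497442, 'fy': 412.7692205497442, 'cx': 281.1422335210146, 'cy': 209.12152582991428, 'world_from_camera': array([[  -0.5282,    0.5649,   -0.634 , 1149.6719],
       [   0.849 ,    0.365 ,   -0.3821,  387.606 ],
       [   0.0155,   -0.7401,   -0.6723,  825.3616],
       [   0.    ,    0.    ,    0.    ,    1.    ]])}
side {'fx': 491.3618775546694, 'fy': 491.3618775546694, 'cx': 279.18791794438414, 'cy': 200.70704335142207, 'world_from_camera': array([[   0.7804,   -0.3814,    0.4955, -200.5193],
       [  -0.6253,   -0.4709,    0.6223, -814.435 ],
       [  -0.004 ,   -0.7955,   -0.606 ,  920.3931],
       [   0.    ,    0.    ,    0.    ,    1.    ]])}
wrist {'fx': 325.19226210127806, 'fy': 325.19226210127806, 'cx': 277.6786178202236, 'cy': 205.61166062832896, 'hand_eye': array([[   0.0006,   -0.9598,   -0.2808,   76.3486],
       [   1.    ,    0.0002,    0.0013,    0.2861],
       [  -0.0012,   -0.2808,    0.9598, -152.3787],
       [   0.    ,    0.    ,    0.    ,    1.    ]])}
```

View pics/scene.png

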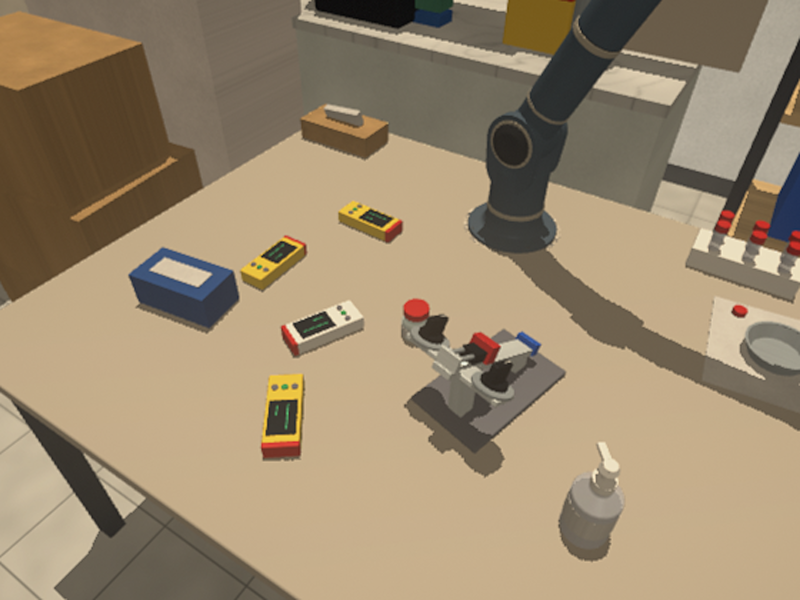

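View pics/side.png

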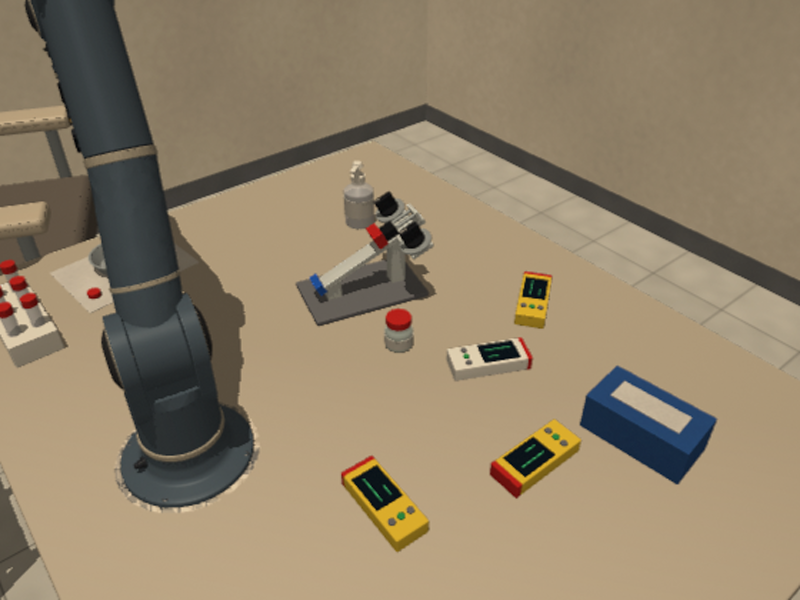

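The white slab is at scene (322,328) of the 800-wide view and side (490,358). The look-alikes are all yellow: scene (273,262), (370,220) and (283,415). Only the white one fits, with its red end at scene (290,342). The stand has its blue ledge at scene (528,343), its red jaw at (484,347) and its knobs at (433,330) and (495,377). Next I'll take an enlarged crop and measure.

Run:
```python
from h import *
np.set_printoptions(precision=1,suppress=True)
a=np.load("scene.npy");b=np.load("side.npy")
P={n:manip.camera_params(n) for n in("scene","side")}
up=lambda im,x0,y0,w,h,s:cv2.resize(im[y0:y0+h,x0:x0+w],None,fx=s,fy=s,interpolation=cv2.INTER_NEAREST)
A=up(a,190,200,210,120,3.8);B=up(b,200,105,210,165,3.8)
A=A[:300] if 0 else A
c1=cv2.resize(up(a,190,200,210,120,1),(798,456)); 
B1=up(b,200,105,110,125,4.6)
save("pics/crop1.png",up(a,190,195,206,125,3.8)); save("pics/crop2.png",up(b,200,105,190,160,3.7))
def blobs(im,n,cond,box,mn=15):
    h=cv2.cvtColor(im,cv2.COLOR_RGB2HSV).astype(int); m=cond(h[...,0],h[...,1],h[...,2]).astype(np.uint8)
    k=np.zeros_like(m); x0,y0,x1,y1=box; k[y0:y1,x0:x1]=1; m*=k
    N,l,s,c=cv2.connectedComponentsWithStats(m)
    return [(s[i,4],c[i],s[i,:4]) for i in range(1,N) if s[i,4]>=mn],m
red=lambda H,S,V:((H<8)|(H>170))&(S>150)&(V>70)
blue=lambda H,S,V:(H>100)&(H<125)&(S>130)&(V>50)
blk=lambda H,S,V:(V<45)
white=lambda H,S,V:(S<45)&(V>150)
for n,im,box in(("scene",a,(190,195,400,320)),("side",b,(200,105,390,270))):
    for k,f in(("red",red),("blue",blue),("blk",blk),("white",white)):
        for t in blobs(im,n,f,box)[0]: print(n,k,t[0],t[1],t[2])
```

```text
scene red 222 [291.1 216.6] [283 209  17  16]
scene red 102 [202.3 237.6] [197 228  12  20]
scene red 213 [339.9 242. ] [329 233  21  22]
scene red 195 [199.5 313.9] [190 309  20  11]
scene blue 66 [368.8 237.6] [362 233  16  11]
scene white 19 [204.6 232.2] [201 227   9  12]
scene white 120 [305.9 240.9] [288 228  36  24]
scene white 205 [357.9 244.2] [347 238  25  15]
scene white 22 [303.5 246.7] [300 245   8   5]
scene white 50 [310.3 256.9] [304 252  14  11]
scene white 16 [324.2 254.2] [322 253   6   4]
scene white 187 [335.7 265.6] [322 256  37  22]
side red 139 [263.5 164.6] [256 156  15  18]
side red 24 [376.  191.3] [367 190  19   4]
side red 224 [278.6 223.2] [270 216  18  16]
side red 54 [368.1 245.9] [363 236  10  22]
side blue 73 [222.  199.1] [217 192  11  15]
side blk 162 [270.5 143.4] [263 135  15  17]
side blk 92 [271.8 161.1] [266 155  13  13]
side blk 190 [288.5 165.2] [280 156  17  18]
side blk 164 [374.2 201.7] [366 195  17  15]
side blk 219 [349.  246.1] [335 239  29  14]
side white 100 [249.9 133.4] [241 129  19   9]
side white 18 [288.1 146.1] [285 143   7   7]
side white 24 [281.  154.1] [276 151  12   7]
side white 16 [283.1 157.3] [279 154  10   8]
side white 318 [242.8 185.3] [224 171  39  30]
```

View pics/crop1.png

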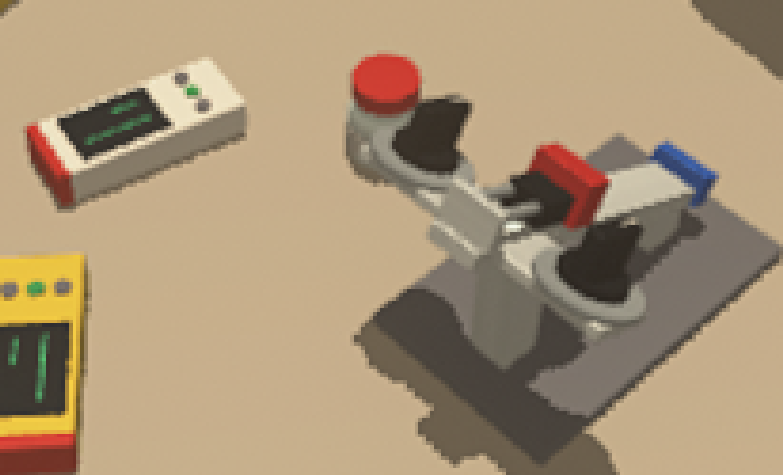

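View pics/crop2.png

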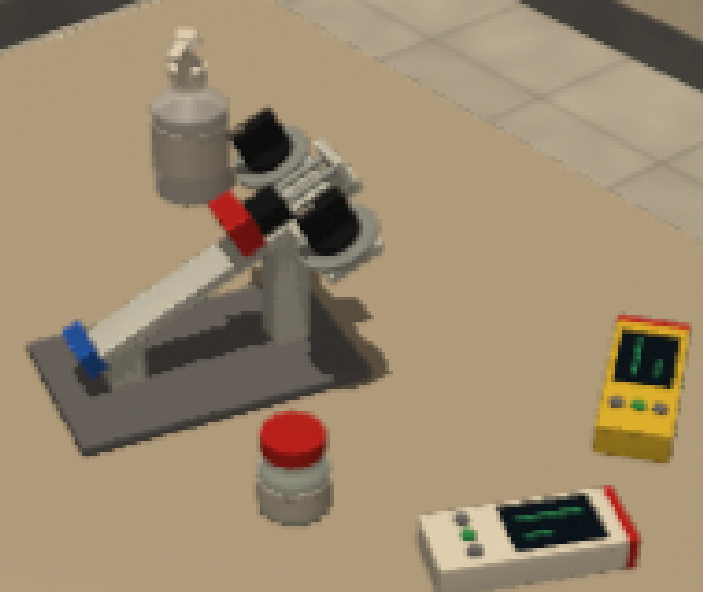

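The crops show the white meter, screen up, with its red end at the left in scene crop1 (28,124)-(70,175) and its foot at (210,57)-(245,107). The plate corners are at (357,330), (545,462), (780,243) and (617,133).

Run:
```python
from h import *
np.set_printoptions(precision=1,suppress=True)
P={n:manip.camera_params(n) for n in("scene","side")}
S=lambda u,v:(u/3.8+190,v/3.8+195); D=lambda u,v:(u/3.7+200,v/3.7+105)
def rect(cam,pts,z):
    Q=np.array([onplane(P[cam],*p,z) for p in pts]); print(cam,Q[:,:2].tolist() and Q[:,:2].round(1).tolist(),"c",Q.mean(0),"sides",[round(float(np.linalg.norm(Q[i]-Q[i-3])),1) for i in range(4)]); return Q
# order head-left..., meter: head1, foot1, foot2, head2
Q=rect("scene",[S(28,124),S(210,57),S(245,107),S(70,178)],30)
d=Q[0]+Q[3]-Q[1]-Q[2];print("yaw",np.arctan2(d[1],d[0]))
Q=rect("side",[D(612,487),D(418,515),D(437,554),D(637,540)],30)
d=Q[0]+Q[3]-Q[1]-Q[2];print("yaw",np.arctan2(d[1],d[0]))
Q=rect("scene",[S(357,330),S(545,462),S(780,243),S(617,133)],12)
d=Q[0]+Q[1]-Q[2]-Q[3];print("yaw",np.arctan2(d[1],d[0]))
Q=rect("side",[D(27,345),D(83,447)],12)
d=Q[0]-Q[1];print("side plate across",np.arctan2(d[1],d[0]))
T=lambda s,d:tri(P["scene"],s,P["side"],d)
print("blue",T((368.8,237.6),(222,199.1)),"red",T((339.9,242),(263.5,164.6)))
print("knobs", T(S(432,135),D(332,222)),T(S(600,262),D(265,140)))
print("knob tops",T(S(449,98),D(332,195)),T(S(612,228),D(257,114)))
print("jar",onplane(P["scene"],291.1,214,70),"bottle",onplane(P["side"],*D(190,195),0))
print("box",onplane(P["scene"],180*.7,272*.7,75))
```

```text
scene [[586.9, -216.3], [458.4, -148.5], [488.5, -95.8], [611.8, -157.4]] c [ 536.4 -154.5   30. ] sides [145.2, 60.6, 137.8, 64.0]
yaw -0.4745423059885305
side [[609.2, -174.0], [477.7, -107.0], [461.0, -145.7], [581.3, -224.5]] c [ 532.3 -162.8   30. ] sides [147.6, 42.3, 143.9, 57.7]
yaw -0.5250329270493874
scene [[604.4, 71.4], [627.7, 218.4], [385.2, 276.6], [348.4, 137.8]] c [491.4 176.1  12. ] sides [148.8, 249.4, 143.6, 264.5]
yaw -0.24514192754564315Traceback (most recent call last):
  File "<stdin>", line 14, in <module>
  File "<stdin>", line 6, in rect
IndexError: index -3 is out of bounds for axis 0 with size 2
```

Run:
```python
from h import *
np.set_printoptions(precision=1,suppress=True)
P={n:manip.camera_params(n) for n in("scene","side")}
S=lambda u,v:(u/3.8+190,v/3.8+195); D=lambda u,v:(u/3.7+200,v/3.7+105)
a,b=[onplane(P["side"],*p,12) for p in (D(27,345),D(83,447))];print("side plate low edge",a,b,np.arctan2((a-b)[1],(a-b)[0])-np.pi/2)
T=lambda s,d:tri(P["scene"],s,P["side"],d)
bl,rd=T((368.8,237.6),(222,199.1)),T((339.9,242),(263.5,164.6));d=rd-bl
print("blue",bl,"red",rd,"yaw",np.arctan2(d[1],d[0]),np.linalg.norm(d))
print("knobs", T(S(432,135),D(332,222)),T(S(600,262),D(265,140)))
print("jar",onplane(P["scene"],291.1,214,70),"bottle",onplane(P["side"],*D(190,195),0))
print("box",onplane(P["scene"],180*.7,272*.7,75))
q=np.array([0.1126,0.9936,-0.001,-.0001]);print(R.from_quat(q).as_matrix())
```

```text
side plate low edge [378.4 267.3  12. ] [342.  128.2  12. ] -0.2557725489082583
blue [386.9 196.   47.3] red [518.5 164.9 130.3] yaw -0.23146005814504966 158.6426441794967
knobs [552.9  86.6 154.4] [588.8 215.1 154.8]
jar [439.4  -8.9  70. ] bottle [631.6 385.5   0. ]
box [ 612.9 -447.9   75. ]
[[-1.   0.2 -0. ]
 [ 0.2  1.  -0. ]
 [-0.  -0.  -1. ]]
```

Call:
{"api": "carry_out", "payload": {"series": [{"x": -0.039, "y": -0.038, "z": -0.012}, {"x": -0.079, "y": -0.076, "z": -0.024}, {"x": -0.118, "y": -0.114, "z": -0.036}, {"x": -0.158, "y": -0.152, "z": -0.048}, {"x": -0.197, "y": -0.19, "z": -0.06}]}}

```text
invalid input
```

Call:
{"api": "carry_out", "payload": {"series": [{"x": -0.039, "y": -0.038, "z": -0.012}, {"x": -0.079, "y": -0.076, "z": -0.024}, {"x": -0.118, "y": -0.114, "z": -0.036}, {"x": -0.158, "y": -0.152, "z": -0.048}, {"x": -0.197, "y": -0.19, "z": -0.06}]}}

```text
invalid input
```

Call:
{"api": "carry_out", "payload": {"series": [{"fingers": 1, "x": -0.039, "y": -0.038, "z": -0.012, "ax": 0, "ay": 0, "az": 0}, {"fingers": 1, "x": -0.079, "y": -0.076, "z": -0.024, "ax": 0, "ay": 0, "az": 0}, {"fingers": 1, "x": -0.118, "y": -0.114, "z": -0.036, "ax": 0, "ay": 0, "az": 0}, {"fingers": 1, "x": -0.158, "y": -0.152, "z": -0.048, "ax": 0, "ay": 0, "az": 0}, {"fingers": 1, "x": -0.197, "y": -0.19, "z": -0.06, "ax": 0, "ay": 0, "az": 0}]}}

```text
time: 0.78
eef_pos: [301.4, 426.8, 293.8]
eef_rot: [0.113, 0.994, -0.0, 0.0]
ft_force: [0.1, 0.3, 0.7]
gripper_width: 87.1
gripper_force: 0.0
```

Call:
{"api": "carry_out", "payload": {"series": [{"fingers": 1, "x": -0.039, "y": -0.038, "z": -0.012, "ax": 0, "ay": 0, "az": 0}, {"fingers": 1, "x": -0.079, "y": -0.076, "z": -0.024, "ax": 0, "ay": 0, "az": 0}, {"fingers": 1, "x": -0.118, "y": -0.114, "z": -0.036, "ax": 0, "ay": 0, "az": 0}, {"fingers": 1, "x": -0.158, "y": -0.152, "z": -0.048, "ax": 0, "ay": 0, "az": 0}, {"fingers": 1, "x": -0.197, "y": -0.19, "z": -0.06, "ax": 0, "ay": 0, "az": 0}]}}

```text
time: 1.4
eef_pos: [450.6, 197.6, 353.9]
eef_rot: [0.113, 0.994, 0.0, 0.0]
ft_force: [0.6, -0.1, 0.3]
gripper_width: 86.9
gripper_force: 0.0
```

```bash
cat >> h.py <<'E'
def wray(p,s,u,v):
    r=np.array([u-p["cx"],v-p["cy"]]); n=np.linalg.norm(r); t=n/p["fx"]
    d=np.r_[np.sin(t)*r/max(n,1e-9),np.cos(t)]
    H=np.array(p["hand_eye"]); Rt=R.from_quat(s["eef_rot"]).as_matrix()
    return Rt@H[:3,3]+s["eef_pos"],Rt@H[:3,:3]@d
def wplane(p,s,u,v,z):
    o,d=wray(p,s,u,v); return o+d*(z-o[2])/d[2]
E
python3 - <<'E'
from h import *
import pickle
s=manip.sense();im=manip.read_camera("wrist");pickle.dump((s,im),open("w1.pkl","wb"))
save("pics/w1.png",cv2.resize(im,(800,600),interpolation=cv2.INTER_CUBIC))
E
```

```text
(no output)
```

View pics/w1.png

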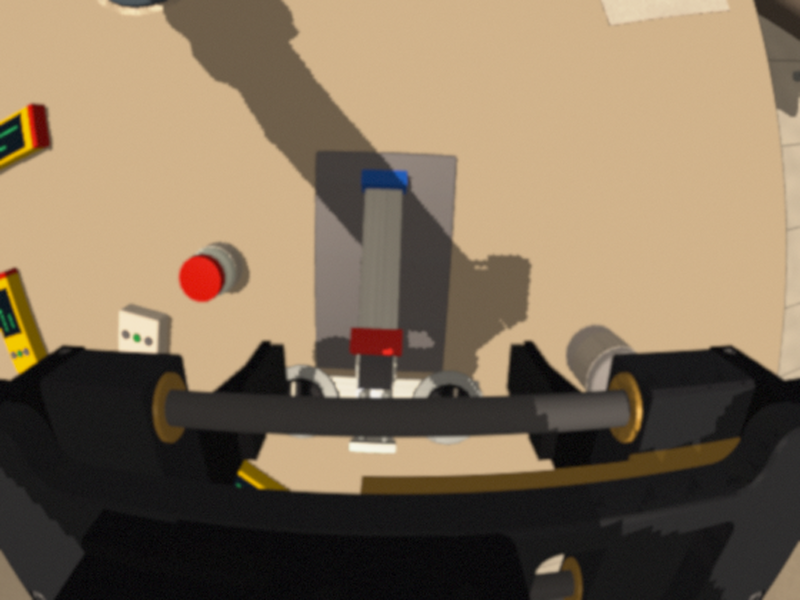

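The wrist view shows the stand lined up with the tool: blue ledge meeting the rail at (384,189), the jaw's top downhill edge at (351..403,329), and the rail centre line almost vertical. I'll compute the stand pose from these points.

Run:
```python
from h import *
import pickle
np.set_printoptions(precision=1,suppress=True)
s,im=pickle.load(open("w1.pkl","rb"));p=manip.camera_params("wrist")
h=cv2.cvtColor(im,cv2.COLOR_RGB2HSV).astype(int);H,S,V=h[...,0],h[...,1],h[...,2]
red=((H<8)|(H>170))&(S>150)&(V>60);blue=(H>100)&(H<125)&(S>130)&(V>40)
red[:, :220]=0;red[:, 320:]=0
for n,m in(("red",red),("blue",blue)):
    m=m.copy();m[:100]&=False;m[270:]=False
    c,_=cv2.findContours(m.astype(np.uint8),0,1);c=max(c,key=cv2.contourArea)
    print(n,cv2.boundingRect(c),cv2.approxPolyDP(c,2,True)[:,0].tolist())
k=.7
f=lambda u,v,z:wplane(p,s,u*k,v*k,z)
A=[f(351.5,328.5,140.6),f(403.5,329.5,140.6)];print("jaw top edge",A,np.linalg.norm(A[0]-A[1]))
B=[f(363,188.5,50),f(408,189.5,50)];print("ledge ends (44)",B,np.linalg.norm(B[0]-B[1]))
B=[f(365,188.5,50),f(403,189.5,50)];print("rail ends (36)",B,np.linalg.norm(B[0]-B[1]))
Q=[f(317,152,12),f(456,157,12)];d=Q[1]-Q[0];print("plate",Q,np.linalg.norm(d),np.arctan2(d[1],d[0])-np.pi/2)
a=sum(A)/2;b=sum(B)/2;d=a-b;print("yaw",np.arctan2(d[1],d[0]),"horiz",np.linalg.norm(d[:2]),"expect",138*np.cos(.45)-34*np.sin(.45))
print("meter?",[f(*q,30) for q in((120,305),(170,317))])
```

```text
red (245, 230, 37, 20) [[246, 231], [246, 247], [280, 248], [281, 231]]
blue (253, 119, 32, 16) [[253, 121], [254, 132], [281, 131], [283, 134], [283, 120]]
jaw top edge [array([501.9, 147.7, 140.6]), array([512.5, 190.2, 140.6])] 43.813738215386195
ledge ends (44) [array([394.8, 177.7,  50. ]), array([405.7, 220.3,  50. ])] 43.9657745508569
rail ends (36) [array([395.2, 179.6,  50. ]), array([404.6, 215.5,  50. ])] 37.12815055920219
plate [array([346.3, 136.1,  12. ]), array([385. , 277.9,  12. ])] 146.922106199321 -0.26601357849076157
yaw -0.2604616395893627 horiz 111.02250075871025 expect 109.47287196488759
meter? [array([ 450.5, -148.8,   30. ]), array([480.3, -82.7,  30. ])]
```

Call:
{"api": "carry_out", "payload": {"series": [{"fingers": 1, "x": -0.031, "y": -0.044, "z": 0.013, "ax": 0, "ay": 0, "az": 0}, {"fingers": 1, "x": -0.062, "y": -0.088, "z": 0.026, "ax": 0, "ay": 0, "az": 0}, {"fingers": 1, "x": -0.092, "y": -0.131, "z": 0.039, "ax": 0, "ay": 0, "az": 0}, {"fingers": 1, "x": -0.123, "y": -0.175, "z": 0.052, "ax": 0, "ay": 0, "az": 0}, {"fingers": 1, "x": -0.154, "y": -0.219, "z": 0.065, "ax": 0, "ay": 0, "az": 0}]}}

```text
time: 2.08
eef_pos: [551.4, -49.7, 288.0]
eef_rot: [0.112, 0.994, 0.0, 0.0]
ft_force: [0.1, -0.1, 0.8]
gripper_width: 86.9
gripper_force: 0.0
```

Call:
{"api": "carry_out", "payload": {"series": [{"fingers": 1, "x": -0.031, "y": -0.044, "z": 0.013, "ax": 0, "ay": 0, "az": 0.09}, {"fingers": 1, "x": -0.062, "y": -0.088, "z": 0.026, "ax": 0, "ay": 0, "az": 0.18}, {"fingers": 1, "x": -0.092, "y": -0.131, "z": 0.039, "ax": 0, "ay": 0, "az": 0.264}, {"fingers": 1, "x": -0.092, "y": -0.131, "z": 0.039, "ax": 0, "ay": 0, "az": 0.264}]}}

```text
time: 2.58
eef_pos: [610.4, -201.4, 247.6]
eef_rot: [0.246, 0.969, -0.002, -0.001]
ft_force: [-0.8, 0.2, 1.3]
gripper_width: 86.9
gripper_force: 0.0
```

Run:
```python
from h import *
import pickle
np.set_printoptions(precision=3,suppress=True)
s=manip.sense();im=manip.read_camera("wrist");pickle.dump((s,im),open("w2.pkl","wb"));print(s["eef_pos"],s["eef_rot"],s["q"])
save("pics/w2.png",cv2.resize(im,(800,600),interpolation=cv2.INTER_CUBIC))
```

```text
[ 610.426 -201.437  247.566] [ 0.246  0.969 -0.002 -0.001] [-0.151  0.443  0.567  1.624 -0.25   1.152  1.55 ]
```

View pics/w2.png

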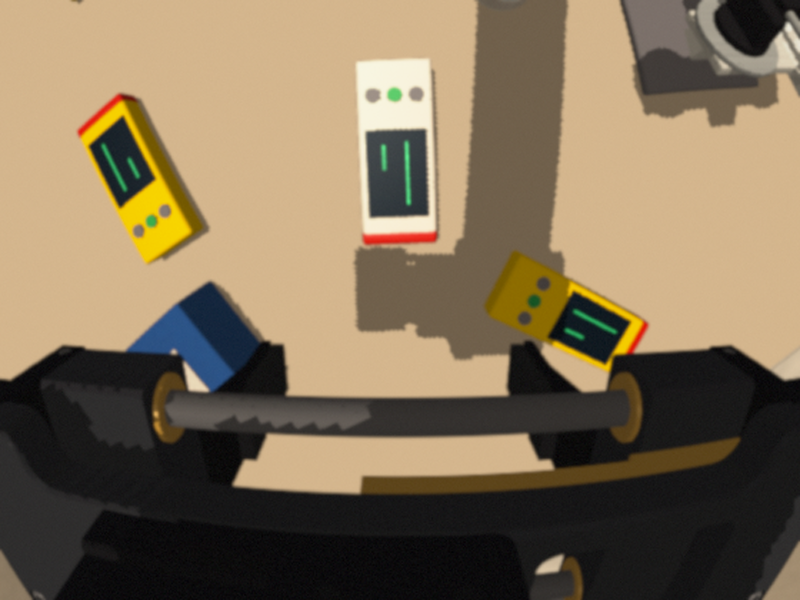

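The white meter (screen and buttons up) is at w2 foot (357,61)-(430,58) and head (364,243)-(437,240). The yellow ones are clearly separate.

```bash
cat >> h.py <<'E'
def shift(s,pos,Rm):
    R0=R.from_quat(s["eef_rot"]); d=R0.inv().apply(np.array(pos)-s["eef_pos"])/1000
    return d.round(4), (R0.inv()*R.from_matrix(Rm)).as_rotvec().round(3)
def tool(yaw,tilt):  # -x_t = uphill horizontal at yaw; tilt: z_t leans uphill
    u=np.array([np.cos(yaw),np.sin(yaw),0]); z=np.array([0,0,1.])
    n=-np.sin(tilt)*u+np.cos(tilt)*z; sl=np.cos(tilt)*u+np.sin(tilt)*z
    return np.stack([-sl,np.cross(-n,-sl),-n],1)
E
python3 - <<'E'
from h import *
import pickle
np.set_printoptions(precision=3,suppress=True)
s,im=pickle.load(open("w2.pkl","rb"));p=manip.camera_params("wrist")
f=lambda u,v,z=30:wplane(p,s,u*.7,v*.7,z)
Q=[f(357,61),f(430,58),f(437,240),f(364,243)]
print(np.array(Q),[np.linalg.norm(Q[i]-Q[i-1]) for i in range(4)])
d=Q[2]+Q[3]-Q[0]-Q[1];yaw=np.arctan2(d[1],d[0]);c=sum(Q)/4
foot=(Q[0]+Q[1])/2;c2=foot+d/np.linalg.norm(d)*75
print("yaw",yaw,c,c2)
print(shift(s,[c2[0],c2[1],60],tool(yaw,0)))
E
```

```text
[[ 455.985 -153.168   30.   ]
 [ 481.177 -101.72    30.   ]
 [ 613.67  -166.118   30.   ]
 [ 587.806 -219.203   30.   ]] [np.float64(147.4366938597945), np.float64(57.284708887705456), np.float64(147.31481058482163), np.float64(59.05058888052451)]
yaw -0.4584142617296569 [ 534.66  -160.052   30.   ] [ 535.837 -160.634   30.   ]
(array([0.085, 0.001, 0.188]), array([-0.004, -0.002, -0.038]))
```

Call:
{"api": "carry_out", "payload": {"series": [{"fingers": 1, "x": 0.025, "y": 0, "z": 0.045, "ax": 0, "ay": 0, "az": -0.01}, {"fingers": 1, "x": 0.05, "y": 0.001, "z": 0.095, "ax": 0, "ay": 0, "az": -0.03}, {"fingers": 1, "x": 0.075, "y": 0.001, "z": 0.145, "ax": 0, "ay": 0, "az": -0.038}, {"fingers": 1, "x": 0.084, "y": 0.001, "z": 0.185, "ax": 0, "ay": 0, "az": -0.038}, {"fingers": 1, "x": 0.084, "y": 0.001, "z": 0.2, "ax": 0, "ay": 0, "az": -0.038}]}}

```text
time: 3.25
eef_pos: [536.2, -153.8, 47.9]
eef_rot: [0.223, 0.975, 0.001, -0.002]
ft_force: [0.3, -0.1, 0.5]
gripper_width: 87.2
gripper_force: 0.0
```

Call:
{"api": "carry_out", "payload": {"series": [{"fingers": 1, "x": 0, "y": 0, "z": 0.01, "ax": 0, "ay": 0, "az": 0}, {"fingers": 1, "x": 0, "y": 0, "z": 0.02, "ax": 0, "ay": 0, "az": 0}, {"fingers": 1, "x": 0, "y": 0, "z": 0.03, "ax": 0, "ay": 0, "az": 0}, {"fingers": 1, "x": 0, "y": 0, "z": 0.032, "ax": 0, "ay": 0, "az": 0}, {"fingers": 1, "x": 0, "y": 0, "z": 0.032, "ax": 0, "ay": 0, "az": 0}]}}

```text
time: 3.88
eef_pos: [537.9, -156.6, 17.6]
eef_rot: [0.224, 0.975, 0.0, 0.0]
ft_force: [0.1, -0.5, 0.2]
gripper_width: 87.4
gripper_force: 0.0
```

Call:
{"api": "carry_out", "payload": {"series": [{"fingers": 1, "x": 0, "y": -0.0045, "z": 0.002, "ax": 0, "ay": 0, "az": 0}, {"fingers": 0.75, "x": 0, "y": -0.0045, "z": 0.002, "ax": 0, "ay": 0, "az": 0}, {"fingers": 0.6, "x": 0, "y": -0.0045, "z": 0.002, "ax": 0, "ay": 0, "az": 0}, {"fingers": 0.5, "x": 0, "y": -0.0045, "z": 0.002, "ax": 0, "ay": 0, "az": 0}, {"fingers": 0.5, "x": 0, "y": -0.0045, "z": 0.002, "ax": 0, "ay": 0, "az": 0}], "newtons": 35}}

```text
time: 4.5
eef_pos: [535.7, -160.9, 15.6]
eef_rot: [0.224, 0.975, -0.0, 0.0]
ft_force: [-0.3, -1.2, 0.3]
gripper_width: 59.8
gripper_force: 35.0
```

Call:
{"api": "carry_out", "payload": {"series": [{"fingers": 0.5, "x": 0, "y": 0, "z": 0, "ax": 0, "ay": 0, "az": 0}, {"fingers": 0.5, "x": 0, "y": 0, "z": 0, "ax": 0, "ay": 0, "az": 0}, {"fingers": 0.5, "x": 0, "y": 0, "z": 0, "ax": 0, "ay": 0, "az": 0}]}}

```text
time: 4.88
eef_pos: [535.7, -160.8, 15.6]
eef_rot: [0.224, 0.975, -0.0, 0.0]
ft_force: [-1.0, -2.0, 1.4]
gripper_width: 60.0
gripper_force: 35.0
```

Run:
```python
from h import *
s=manip.sense();print(s)
```

```text
{'time': 4.875, 'q': array([-0.09742366,  0.59860331,  0.41583091,  2.00173093, -0.40162636,
        0.62051845,  1.70386465]), 'qd': array([0.00269894, 0.00182337, 0.00098014, 0.00091831, 0.00118908,
       0.00087874, 0.00108303]), 'joint_efforts': array([-1.04530457e+00, -4.48536730e+01,  4.79954660e+00, -1.39516452e+01,
       -3.68333291e-01,  1.79563989e-01, -3.17448133e-02]), 'eef_pos': array([ 535.74129443, -160.84001817,   15.56881815]), 'eef_rot': array([ 2.24063347e-01,  9.74574566e-01, -1.66661270e-04,  7.14083585e-05]), 'ft_force': array([-0.96900285, -1.97011657,  1.43577178]), 'moment': array([-0.49607922,  0.20396465,  0.06793472]), 'gripper_force': 34.99430748168379, 'gripper_width': 59.97040961743242}
```

```bash
cat >> h.py <<'E'
YAW=-0.26; L=np.array([400.,198.2,50.])
def rail(x,y,z):
    t=tool(YAW,.45); return L-t[:,0]*x+np.array([-np.sin(YAW),np.cos(YAW),0])*y-t[:,2]*z
def toR(X):
    t=tool(YAW,.45); d=np.array(X)-L; return np.array([-t[:,0]@d,np.array([-np.sin(YAW),np.cos(YAW),0])@d,-t[:,2]@d])
E
python3 - <<'E'
from h import *
s=manip.sense()
print(tool(YAW,.45),R.from_matrix(tool(YAW,.45)).as_quat())
s2=dict(s);s2["eef_pos"]=s["eef_pos"]+[0,0,200]
X=rail(45,0,100);print(X,shift(s,X,tool(YAW,.45)),shift(s2,X,tool(YAW,.45)))
E
```

```text
[[-0.87018306  0.25708055  0.42034633]
 [ 0.23148744  0.96638998 -0.11182118]
 [-0.43496553  0.         -0.9004471 ]] [ 0.1263666   0.96656869 -0.0289222   0.22122377]
[397.1236042  198.96518325 159.61815927] (array([ 0.2818,  0.2631, -0.1442]), array([-0.043, -0.448, -0.189])) (array([0.2818, 0.2632, 0.0558]), array([-0.043, -0.448, -0.189]))
```

Call:
{"api": "carry_out", "payload": {"series": [{"fingers": 0.5, "x": 0, "y": 0, "z": -0.02, "ax": 0, "ay": 0, "az": 0}, {"fingers": 0.5, "x": 0, "y": 0, "z": -0.06, "ax": 0, "ay": 0, "az": 0}, {"fingers": 0.5, "x": 0, "y": 0, "z": -0.11, "ax": 0, "ay": 0, "az": 0}, {"fingers": 0.5, "x": 0, "y": 0, "z": -0.16, "ax": 0, "ay": 0, "az": 0}, {"fingers": 0.5, "x": 0, "y": 0, "z": -0.2, "ax": 0, "ay": 0, "az": 0}]}}

```text
time: 5.5
eef_pos: [535.4, -159.6, 216.6]
eef_rot: [0.224, 0.975, 0.001, -0.0]
ft_force: [1.2, 1.0, -4.6]
gripper_width: 59.6
gripper_force: 35.0
```

Call:
{"api": "carry_out", "payload": {"series": [{"fingers": 0.5, "x": 0.036, "y": 0.034, "z": 0.007, "ax": 0, "ay": 0, "az": 0}, {"fingers": 0.5, "x": 0.072, "y": 0.068, "z": 0.014, "ax": 0, "ay": 0, "az": 0}, {"fingers": 0.5, "x": 0.108, "y": 0.101, "z": 0.021, "ax": 0, "ay": 0, "az": 0}, {"fingers": 0.5, "x": 0.144, "y": 0.134, "z": 0.028, "ax": 0, "ay": 0, "az": 0}, {"fingers": 0.5, "x": 0.18, "y": 0.168, "z": 0.036, "ax": 0, "ay": 0, "az": 0}]}}

```text
time: 6.12
eef_pos: [445.5, 71.0, 178.7]
eef_rot: [0.224, 0.975, 0.0, -0.001]
ft_force: [1.2, 0.2, -5.0]
gripper_width: 59.8
gripper_force: 35.0
```

Call:
{"api": "carry_out", "payload": {"series": [{"fingers": 0.5, "x": 0.02, "y": 0.019, "z": 0.004, "ax": -0.009, "ay": -0.09, "az": -0.038}, {"fingers": 0.5, "x": 0.04, "y": 0.038, "z": 0.008, "ax": -0.018, "ay": -0.18, "az": -0.076}, {"fingers": 0.5, "x": 0.061, "y": 0.057, "z": 0.012, "ax": -0.026, "ay": -0.27, "az": -0.114}, {"fingers": 0.5, "x": 0.082, "y": 0.076, "z": 0.016, "ax": -0.035, "ay": -0.36, "az": -0.152}, {"fingers": 0.5, "x": 0.102, "y": 0.095, "z": 0.02, "ax": -0.043, "ay": -0.448, "az": -0.189}]}}

```text
time: 6.75
eef_pos: [395.3, 199.8, 158.9]
eef_rot: [0.126, 0.967, -0.029, 0.222]
ft_force: [0.7, -0.7, -4.1]
gripper_width: 59.6
gripper_force: 35.0
```

Run:
```python
from h import *
np.set_printoptions(precision=3,suppress=True)
s=manip.sense();print(s["q"],s["eef_pos"],s["ft_force"],s["moment"],s["gripper_width"],toR(s["eef_pos"]),shift(s,rail(50,0,50),tool(YAW,.45)))
```

```text
[-1.141  0.086  0.324  2.363  0.7    0.59  -0.078] [395.303 199.8   158.948] [ 0.658 -0.726 -4.116] [ 0.185  0.9   -0.083] 59.61697716538103 [ 42.931   0.338 100.255] (array([-0.007, -0.   ,  0.05 ]), array([0.001, 0.001, 0.002]))
```

Call:
{"api": "carry_out", "payload": {"series": [{"fingers": 0.5, "x": -0.001, "y": 0, "z": 0.012, "ax": 0, "ay": 0, "az": 0}, {"fingers": 0.5, "x": -0.003, "y": 0, "z": 0.025, "ax": 0, "ay": 0, "az": 0}, {"fingers": 0.5, "x": -0.005, "y": 0, "z": 0.037, "ax": 0, "ay": 0, "az": 0}, {"fingers": 0.5, "x": -0.007, "y": 0, "z": 0.05, "ax": 0, "ay": 0, "az": 0}, {"fingers": 0.5, "x": -0.007, "y": 0, "z": 0.05, "ax": 0, "ay": 0, "az": 0}]}}

```text
time: 7.38
eef_pos: [424.1, 190.5, 116.6]
eef_rot: [0.127, 0.967, -0.03, 0.22]
ft_force: [0.3, -0.2, -4.5]
gripper_width: 59.9
gripper_force: 35.0
```

Run:
```python
from h import *
import pickle
np.set_printoptions(precision=3,suppress=True)
s=manip.sense();im=manip.read_camera("wrist");sd=manip.read_camera("side");sc=manip.read_camera("scene");pickle.dump((s,im,sd,sc),open("w3.pkl","wb"));print(s["eef_pos"],s["q"],toR(s["eef_pos"]))
up=lambda i,x0,y0,w,h,W,H:cv2.resize(i[y0:y0+h,x0:x0+w],(W,H),interpolation=cv2.INTER_CUBIC)
save("pics/w3.png",np.vstack([np.hstack([up(im,140,0,280,210,400,300),up(sd,200,100,140,105,400,300)]),np.hstack([up(sc,270,170,160,120,400,300),up(im,140,210,280,210,400,300)])]))
```

```text
[424.135 190.532 116.641] [-1.09   0.211  0.371  2.37   0.767  0.438 -0.106] [51.764 -1.206 49.004]
```

View pics/w3.png

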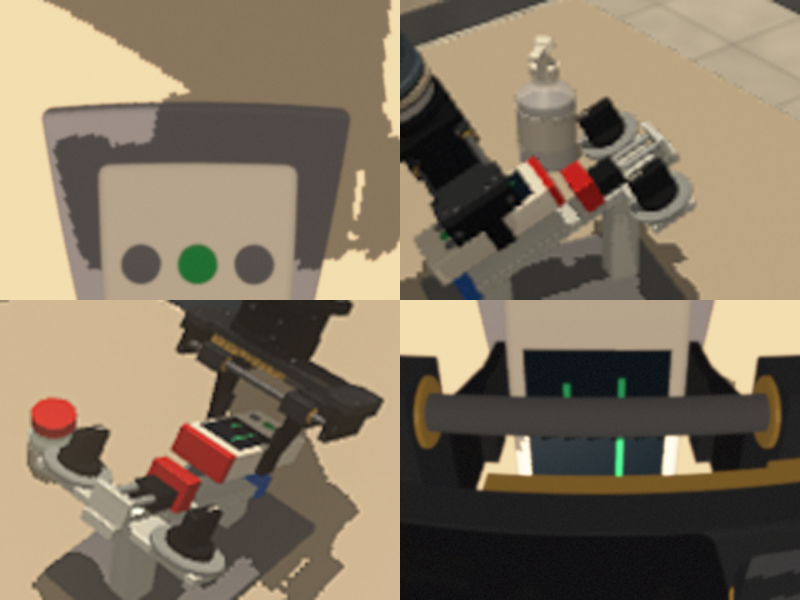

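The meter is held straight and level with the rail. Its foot edge is at wrist pixels (210..348,116), and its head faces the jaw in the scene and side crops. I'll check how it sits in the grip and how it's centred on the jaw.

Run:
```python
from h import *
import pickle
np.set_printoptions(precision=2,suppress=True)
s,im,sd,sc=pickle.load(open("w3.pkl","rb"));p=manip.camera_params("wrist")
s0=dict(s);s0["eef_pos"]=np.zeros(3);s0["eef_rot"]=[0,0,0,1]
for u in(210,347.9): print("foot in tool",wplane(p,s0,u,116.2,-14.4))
P=manip.camera_params("scene")
def onr(u,v,z):
    o,d=ray(P,u,v);o=toR(o);d=toR(L+d)
    return o+d*(z-o[2])/d[2]
C=lambda a,b:(a/2.5+270,b/2.5+170)
zt=toR(s["eef_pos"])[2]+14.4
print("head top",onr(*C(188,124),zt),onr(*C(234,158),zt)); print("jaw top uphill? ",onr(*C(162,159),34),onr(*C(198,183),34))
D=toR
print(shift(s,rail(55,0,31),tool(YAW,.45)))
```

```text
foot in tool [ 75.12 -28.17 -14.4 ]
foot in tool [ 75.16  30.28 -14.4 ]
head top [119.03 -24.25  63.4 ] [125.6   34.42  63.4 ]
jaw top uphill?  [152.64 -17.18  34.  ] [150.41  24.19  34.  ]
(array([-0.  ,  0.  ,  0.02]), array([-0., -0., -0.]))
```

Call:
{"api": "carry_out", "payload": {"series": [{"fingers": 0.5, "x": 0, "y": 0, "z": 0.006, "ax": 0, "ay": 0, "az": 0}, {"fingers": 0.5, "x": 0, "y": 0, "z": 0.012, "ax": 0, "ay": 0, "az": 0}, {"fingers": 0.5, "x": 0, "y": 0, "z": 0.017, "ax": 0, "ay": 0, "az": 0}, {"fingers": 0.5, "x": -0.003, "y": 0, "z": 0.017, "ax": 0, "ay": 0, "az": 0}, {"fingers": 0.5, "x": -0.006, "y": 0, "z": 0.017, "ax": 0, "ay": 0, "az": 0}]}}

```text
time: 8.15
eef_pos: [436.6, 188.7, 104.9]
eef_rot: [0.126, 0.967, -0.029, 0.221]
ft_force: [-0.2, -0.0, -4.8]
gripper_width: 59.6
gripper_force: 35.0
```

Call:
{"api": "carry_out", "payload": {"series": [{"fingers": 0.5, "x": -0.002, "y": 0, "z": 0, "ax": 0, "ay": 0, "az": 0}, {"fingers": 0.5, "x": -0.004, "y": 0, "z": 0, "ax": 0, "ay": 0, "az": 0}, {"fingers": 0.5, "x": -0.006, "y": 0, "z": 0, "ax": 0, "ay": 0, "az": 0}, {"fingers": 0.5, "x": -0.008, "y": 0, "z": 0, "ax": 0, "ay": 0, "az": 0}, {"fingers": 0.5, "x": -0.01, "y": 0, "z": 0, "ax": 0, "ay": 0, "az": 0}]}}

```text
time: 8.78
eef_pos: [443.4, 186.8, 108.3]
eef_rot: [0.126, 0.967, -0.029, 0.22]
ft_force: [-7.0, 2.1, -3.8]
gripper_width: 59.9
gripper_force: 35.0
```

```bash
cat > st.py <<'E'
from h import *
np.set_printoptions(precision=2,suppress=True)
s=manip.sense();t=tool(YAW,.45);ny=np.array([-np.sin(YAW),np.cos(YAW),0])
f=s["ft_force"];print("t",s["time"],"rail",toR(s["eef_pos"]),"F slope,y,normal",-t[:,0]@f,ny@f,-t[:,2]@f,"M",np.array([-t[:,0],ny,-t[:,2]])@s["moment"],"w",s["gripper_width"],s["gripper_force"],"rotvec err",(R.from_quat(s["eef_rot"]).inv()*R.from_matrix(t)).as_rotvec(),"q",s["q"])
E
python3 st.py
```

```text
t 8.775 rail [65.76  0.13 33.02] F slope,y,normal -8.292075390616038 0.26483142792483516 -0.26844958925813656 M [ 0.04  2.08 -0.09] w 59.91317138719711 34.99963268637657 rotvec err [ 0. -0.  0.] q [-1.04  0.25  0.38  2.35  0.77  0.39 -0.07]
```

Call:
{"api": "carry_out", "payload": {"series": [{"fingers": 0.5, "x": -0.0025, "y": 0, "z": 0, "ax": 0, "ay": 0, "az": 0}, {"fingers": 0.5, "x": -0.005, "y": 0, "z": 0, "ax": 0, "ay": 0, "az": 0}, {"fingers": 0.5, "x": -0.0075, "y": 0, "z": 0, "ax": 0, "ay": 0, "az": 0}, {"fingers": 0.5, "x": -0.01, "y": 0, "z": 0, "ax": 0, "ay": 0, "az": 0}, {"fingers": 0.5, "x": -0.0125, "y": 0, "z": 0, "ax": 0, "ay": 0, "az": 0}]}}

```text
time: 9.4
eef_pos: [453.6, 184.0, 113.4]
eef_rot: [0.125, 0.967, -0.029, 0.219]
ft_force: [-7.4, 2.7, -4.3]
gripper_width: 59.5
gripper_force: 35.0
```

Call:
{"api": "carry_out", "payload": {"series": [{"fingers": 0.5, "x": -0.002, "y": 0, "z": 0, "ax": 0, "ay": 0, "az": 0}, {"fingers": 0.5, "x": -0.003, "y": 0, "z": 0, "ax": 0, "ay": 0, "az": 0}, {"fingers": 0.5, "x": -0.003, "y": 0, "z": 0, "ax": 0, "ay": 0, "az": 0}]}}

```text
time: 9.78
eef_pos: [455.9, 183.3, 114.5]
eef_rot: [0.126, 0.967, -0.029, 0.219]
ft_force: [-7.7, 2.8, -4.2]
gripper_width: 60.1
gripper_force: 35.0
```

```bash
python3 st.py
```

```text
t 9.775 rail [80.2  -0.01 32.93] F slope,y,normal -9.199681121904575 0.7677545011259481 -0.2546503973295839 M [ 0.09  2.49 -0.12] w 60.07869582565805 35.00073856674135 rotvec err [-0. -0.  0.] q [-1.01  0.25  0.36  2.33  0.73  0.4  -0.  ]
```

Call:
{"api": "carry_out", "payload": {"series": [{"fingers": 0.5, "x": 0, "y": 0, "z": 0.002, "ax": 0, "ay": 0, "az": 0}, {"fingers": 0.5, "x": 0, "y": 0, "z": 0.004, "ax": 0, "ay": 0, "az": 0}, {"fingers": 0.5, "x": 0, "y": 0, "z": 0.006, "ax": 0, "ay": 0, "az": 0}, {"fingers": 0.5, "x": 0, "y": 0, "z": 0.008, "ax": 0, "ay": 0, "az": 0}, {"fingers": 0.5, "x": 0, "y": 0, "z": 0.009, "ax": 0, "ay": 0, "az": 0}]}}

```text
time: 10.4
eef_pos: [459.5, 181.9, 106.2]
eef_rot: [0.126, 0.967, -0.029, 0.219]
ft_force: [-8.2, 1.9, -4.3]
gripper_width: 59.8
gripper_force: 35.0
```

```bash
python3 st.py
```

```text
t 10.4 rail [80.03 -0.46 23.79] F slope,y,normal -9.455156438847444 -0.2872140636442955 -0.1885268525961554 M [-0.09  2.47 -0.19] w 59.841735337420076 35.00316507183015 rotvec err [-0. -0.  0.] q [-1.    0.27  0.37  2.33  0.75  0.38 -0.02]
```

Call:
{"api": "carry_out", "payload": {"series": [{"fingers": 0.5, "x": 0, "y": 0, "z": 0.0015, "ax": 0, "ay": 0, "az": 0}, {"fingers": 0.5, "x": 0, "y": 0, "z": 0.003, "ax": 0, "ay": 0, "az": 0}, {"fingers": 0.5, "x": 0, "y": 0, "z": 0.0045, "ax": 0, "ay": 0, "az": 0}, {"fingers": 0.5, "x": 0, "y": 0, "z": 0.0055, "ax": 0, "ay": 0, "az": 0}, {"fingers": 0.5, "x": 0, "y": 0, "z": 0.0065, "ax": 0, "ay": 0, "az": 0}]}}

```text
time: 11.02
eef_pos: [462.3, 181.3, 100.4]
eef_rot: [0.126, 0.967, -0.029, 0.219]
ft_force: [-8.9, 2.0, -4.0]
gripper_width: 59.8
gripper_force: 35.0
```

```bash
python3 st.py
```

```text
t 11.025 rail [80.04 -0.36 17.36] F slope,y,normal -9.925552805980098 -0.3804430809603133 0.35699886806372855 M [-0.07  2.47 -0.18] w 59.79801994824798 35.00315023586154 rotvec err [-0. -0.  0.] q [-1.    0.29  0.38  2.33  0.76  0.36 -0.03]
```

Two small steps of about 0.7 mm per row until it contacts.

Call:
{"api": "carry_out", "payload": {"series": [{"fingers": 0.5, "x": 0, "y": 0, "z": 0.0007, "ax": 0, "ay": 0, "az": 0}, {"fingers": 0.5, "x": 0, "y": 0, "z": 0.0014, "ax": 0, "ay": 0, "az": 0}, {"fingers": 0.5, "x": 0, "y": 0, "z": 0.0014, "ax": 0, "ay": 0, "az": 0}]}}

```text
time: 11.4
eef_pos: [462.8, 181.1, 99.2]
eef_rot: [0.126, 0.967, -0.029, 0.219]
ft_force: [-9.1, 2.0, -4.7]
gripper_width: 59.8
gripper_force: 35.0
```

```bash
python3 st.py
```

```text
t 11.4 rail [80.01 -0.33 15.95] F slope,y,normal -10.40288511631895 -0.4155447590052616 -0.20581537279635617 M [ 0.03  2.51 -0.17] w 59.8423584836956 35.00297608785331 rotvec err [-0. -0.  0.] q [-1.    0.29  0.38  2.33  0.76  0.35 -0.03]
```

Call:
{"api": "carry_out", "payload": {"series": [{"fingers": 0.5, "x": 0, "y": 0, "z": 0.0007, "ax": 0, "ay": 0, "az": 0}, {"fingers": 0.5, "x": 0, "y": 0, "z": 0.0014, "ax": 0, "ay": 0, "az": 0}, {"fingers": 0.5, "x": 0, "y": 0, "z": 0.0014, "ax": 0, "ay": 0, "az": 0}]}}

```text
time: 11.78
eef_pos: [462.9, 181.2, 99.1]
eef_rot: [0.126, 0.967, -0.029, 0.219]
ft_force: [-21.0, 2.9, 18.3]
gripper_width: 60.0
gripper_force: 35.0
```

```bash
python3 st.py
```

```text
t 11.775 rail [80.04 -0.3  15.83] F slope,y,normal -10.937110718787816 -2.598363871713839 25.61674492018515 M [-1.19  2.9  -0.22] w 59.9765110173485 35.005675395950675 rotvec err [-0. -0.  0.] q [-1.    0.29  0.38  2.33  0.76  0.35 -0.03]
```

Call:
{"api": "carry_out", "payload": {"series": [{"fingers": 0.5, "x": 0, "y": 0, "z": -0.0012, "ax": 0, "ay": 0, "az": 0}, {"fingers": 0.5, "x": 0.001, "y": 0, "z": -0.0012, "ax": 0, "ay": 0, "az": 0}, {"fingers": 0.5, "x": 0.002, "y": 0, "z": -0.0012, "ax": 0, "ay": 0, "az": 0}, {"fingers": 0.5, "x": 0.003, "y": 0, "z": -0.0012, "ax": 0, "ay": 0, "az": 0}, {"fingers": 0.5, "x": 0.0035, "y": 0, "z": -0.0012, "ax": 0, "ay": 0, "az": 0}]}}

```text
time: 12.4
eef_pos: [460.7, 181.8, 98.0]
eef_rot: [0.126, 0.967, -0.029, 0.22]
ft_force: [-6.8, 1.6, -3.3]
gripper_width: 59.2
gripper_force: 35.0
```

```bash
python3 st.py
```

```text
t 12.4 rail [77.49 -0.26 15.93] F slope,y,normal -7.716913445731728 -0.25015227381794486 0.057739496616153005 M [-0.18  2.04 -0.19] w 59.232890973247 35.001700948923826 rotvec err [-0. -0.  0.] q [-1.01  0.29  0.39  2.33  0.77  0.35 -0.04]
```

Call:
{"api": "carry_out", "payload": {"series": [{"fingers": 0.5, "x": 0.0005, "y": 0, "z": 0, "ax": 0, "ay": 0, "az": 0}, {"fingers": 0.5, "x": 0.001, "y": 0, "z": 0, "ax": 0, "ay": 0, "az": 0}, {"fingers": 0.5, "x": 0.001, "y": 0, "z": 0, "ax": 0, "ay": 0, "az": 0}]}}

```text
time: 12.78
eef_pos: [459.8, 182.0, 97.6]
eef_rot: [0.126, 0.967, -0.029, 0.22]
ft_force: [-7.3, 1.2, -2.7]
gripper_width: 60.0
gripper_force: 35.0
```

```bash
python3 st.py
```

```text
t 12.775 rail [76.51 -0.26 15.91] F slope,y,normal -7.75340905863583 -0.7041078519692228 0.7729485871004189 M [-0.15  2.04 -0.13] w 59.95547974391515 35.00200688838959 rotvec err [-0. -0.  0.] q [-1.01  0.29  0.39  2.34  0.77  0.35 -0.05]
```

Call:
{"api": "carry_out", "payload": {"series": [{"fingers": 0.5, "x": 0.0005, "y": 0, "z": 0, "ax": 0, "ay": 0, "az": 0}, {"fingers": 0.5, "x": 0.001, "y": 0, "z": 0, "ax": 0, "ay": 0, "az": 0}, {"fingers": 0.5, "x": 0.001, "y": 0, "z": 0, "ax": 0, "ay": 0, "az": 0}]}}

```text
time: 13.15
eef_pos: [459.4, 182.1, 97.4]
eef_rot: [0.126, 0.967, -0.029, 0.22]
ft_force: [-5.9, 1.0, -3.4]
gripper_width: 60.1
gripper_force: 35.0
```

```bash
python3 st.py
```

```text
t 13.15 rail [75.99 -0.27 15.9 ] F slope,y,normal -6.887311040237088 -0.5258897123265063 -0.48480822448151106 M [-0.22  1.75 -0.06] w 60.05218241729603 35.00020715408027 rotvec err [-0. -0.  0.] q [-1.02  0.29  0.39  2.34  0.77  0.35 -0.05]
```

Call:
{"api": "carry_out", "payload": {"series": [{"fingers": 0.5, "x": 0.0005, "y": 0, "z": 0, "ax": 0, "ay": 0, "az": 0}, {"fingers": 0.5, "x": 0.001, "y": 0, "z": 0, "ax": 0, "ay": 0, "az": 0}, {"fingers": 0.5, "x": 0.001, "y": 0, "z": 0, "ax": 0, "ay": 0, "az": 0}]}}

```text
time: 13.52
eef_pos: [459.3, 182.1, 97.4]
eef_rot: [0.126, 0.967, -0.029, 0.22]
ft_force: [-6.8, 0.3, -1.8]
gripper_width: 59.7
gripper_force: 35.0
```

```bash
python3 st.py
```

```text
t 13.525 rail [75.96 -0.27 15.91] F slope,y,normal -6.792789128599825 -1.4922853441122585 1.3132595656489063 M [-0.38  1.75 -0.04] w 59.697967828713814 34.99653617385775 rotvec err [-0. -0.  0.] q [-1.02  0.29  0.39  2.34  0.78  0.35 -0.06]
```

Call:
{"api": "carry_out", "payload": {"series": [{"fingers": 0.5, "x": 0.0005, "y": 0, "z": 0, "ax": 0, "ay": 0, "az": 0}, {"fingers": 0.5, "x": 0.001, "y": 0, "z": 0, "ax": 0, "ay": 0, "az": 0}]}}

```text
time: 13.78
eef_pos: [459.3, 182.2, 97.4]
eef_rot: [0.126, 0.967, -0.029, 0.221]
ft_force: [-2.2, 0.0, 0.4]
gripper_width: 59.8
gripper_force: 35.0
```

```bash
python3 st.py
```

```text
t 13.775 rail [75.94 -0.24 15.9 ] F slope,y,normal -1.7464230690477878 -0.561670142854498 1.2561730233372845 M [-0.51  1.09  0.08] w 59.78385559683393 34.9927270738408 rotvec err [-0. -0.  0.] q [-1.02  0.29  0.39  2.34  0.78  0.35 -0.06]
```

Call:
{"api": "carry_out", "payload": {"series": [{"fingers": 0.72, "x": 0, "y": 0, "z": 0, "ax": 0, "ay": 0, "az": 0}, {"fingers": 0.85, "x": 0, "y": 0, "z": 0, "ax": 0, "ay": 0, "az": 0}, {"fingers": 1, "x": 0, "y": 0, "z": 0, "ax": 0, "ay": 0, "az": 0}, {"fingers": 1, "x": 0, "y": 0, "z": 0, "ax": 0, "ay": 0, "az": 0}, {"fingers": 1, "x": 0, "y": 0, "z": 0, "ax": 0, "ay": 0, "az": 0}]}}

```text
time: 14.4
eef_pos: [459.3, 182.8, 97.4]
eef_rot: [0.126, 0.967, -0.029, 0.221]
ft_force: [-0.2, 0.0, -0.2]
gripper_width: 86.0
gripper_force: 0.0
```

Call:
{"api": "carry_out", "payload": {"series": [{"fingers": 1, "x": 0, "y": 0, "z": -0.02, "ax": 0, "ay": 0, "az": 0}, {"fingers": 1, "x": 0, "y": 0, "z": -0.05, "ax": 0, "ay": 0, "az": 0}, {"fingers": 1, "x": 0, "y": 0, "z": -0.1, "ax": 0, "ay": 0, "az": 0}, {"fingers": 1, "x": -0.04, "y": 0, "z": -0.13, "ax": 0, "ay": 0, "az": 0}, {"fingers": 1, "x": -0.08, "y": 0, "z": -0.16, "ax": 0, "ay": 0, "az": 0}]}}

```text
time: 15.02
eef_pos: [461.7, 182.0, 277.8]
eef_rot: [0.126, 0.967, -0.028, 0.221]
ft_force: [1.3, 0.5, -0.6]
gripper_width: 86.8
gripper_force: 0.0
```

Call:
{"api": "carry_out", "payload": {"series": [{"fingers": 1, "x": -0.06, "y": 0, "z": -0.01, "ax": 0, "ay": 0, "az": 0}, {"fingers": 1, "x": -0.12, "y": 0, "z": -0.02, "ax": 0, "ay": 0, "az": 0}, {"fingers": 1, "x": -0.16, "y": 0, "z": -0.02, "ax": 0, "ay": 0, "az": 0}, {"fingers": 1, "x": -0.16, "y": 0, "z": -0.02, "ax": 0, "ay": 0, "az": 0}, {"fingers": 1, "x": -0.16, "y": 0, "z": -0.02, "ax": 0, "ay": 0, "az": 0}]}}

```text
time: 15.65
eef_pos: [591.4, 147.5, 362.4]
eef_rot: [0.126, 0.967, -0.029, 0.22]
ft_force: [-0.1, -0.1, 0.3]
gripper_width: 87.0
gripper_force: 0.0
```

```bash
python3 st.py
python3 - <<'E'
from h import *
import pickle
s=manip.sense();im=manip.read_camera("wrist");pickle.dump((s,im),open("w4.pkl","wb"))
save("pics/w4.png",cv2.resize(im,(800,600),interpolation=cv2.INTER_CUBIC))
E
```

```text
t 15.65 rail [314.21   0.23 195.15] F slope,y,normal 0.09219320781202735 -0.13436340706846014 0.3364462123768754 M [-0.    0.52 -0.02] w 87.02443404963701 0.0 rotvec err [-0. -0.  0.] q [-0.89  0.09  0.48  1.83  0.3   0.9   0.74]
```

View pics/w4.png

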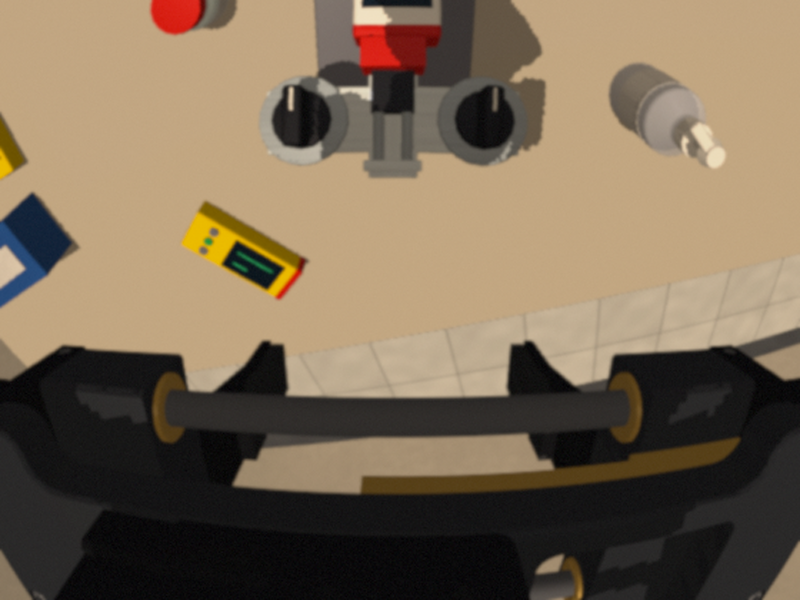

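The meter is seated, its red end at (354..441,30) behind the jaw at (361..427,50), with the knobs at about (301,119) and (486,119). I'll take an enlarged crop for the bar angles and the centring.

Run:
```python
from h import *
import pickle
np.set_printoptions(precision=2,suppress=True)
s,im=pickle.load(open("w4.pkl","rb"));p=manip.camera_params("wrist")
save("pics/c4.png",cv2.resize(im[0:145,172:382],None,fx=3.8,fy=3.8,interpolation=cv2.INTER_CUBIC))
h=cv2.cvtColor(im,cv2.COLOR_RGB2HSV).astype(int);H,S,V=h[...,0],h[...,1],h[...,2]
red=((H<8)|(H>170))&(S>150)&(V>60)
for r in range(16,54,2):
    x=np.flatnonzero(red[r,200:360])+200
    if len(x): print(r,x.min(),x.max(),(x.min()+x.max())/2,end=" | ")
def onr(u,v,z):
    o,d=wray(p,s,u,v);o=toR(o);d=toR(L+d);return o+d*(z-o[2])/d[2]
np.save("x",0)
for n,u,v,z in(("meterL",248,22,30),("meterR",308.5,22,30),("jawL",253,42,34),("jawR",299,42,34)):print(n,onr(u,v,z))
```

```text
18 247 307 277.0 | 20 247 308 277.5 | 22 247 308 277.5 | 24 247 308 277.5 | 26 248 307 277.5 | 28 249 306 277.5 | 30 250 306 278.0 | 32 251 304 277.5 | 34 252 297 274.5 | 36 252 297 274.5 | 38 252 297 274.5 | 40 252 297 274.5 | 42 252 297 274.5 | 44 252 297 274.5 | 46 252 297 274.5 | 48 253 296 274.5 | 50 254 296 275.0 | 52 255 294 274.5 | meterL [146.07 -28.07  30.  ]
meterR [145.94  30.36  30.  ]
jawL [167.99 -22.78  34.  ]
jawR [168.    20.83  34.  ]
```

View pics/c4.png

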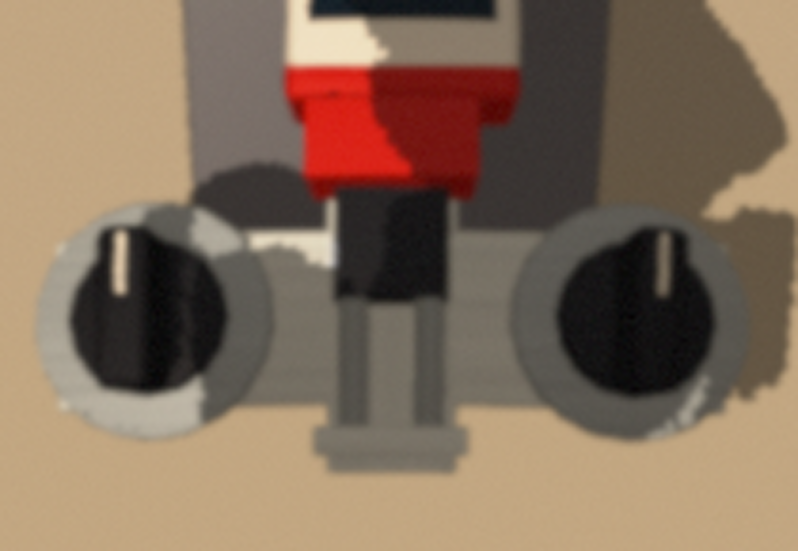

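The crop shows both bars almost parallel to the slope, with stripe marks (122,230)-(119,297) and (666,230)-(662,297). The meter is about 2 mm off the jaw's centre, which is small. Next I'll work out the bar angles.

Run:
```python
from h import *
import pickle
np.set_printoptions(precision=1,suppress=True,linewidth=250)
s,im=pickle.load(open("w4.pkl","rb"));p=manip.camera_params("wrist")
def onr(u,v,z):
    o,d=wray(p,s,u,v);o=toR(o);d=toR(L+d);return o+d*(z-o[2])/d[2]
c=lambda x,y,z:onr(172+x/3.8,y/3.8,z)
for z in(20,24):
    print(z,"stripeR",c(122,230,z),c(119,297,z),"stripeL",c(666,230,z),c(662,297,z))
for z in(-6,-3):
    print(z,"discR l,r,t,b",c(72,318,z)[:2],c(227,318,z)[:2],c(148,394,z)[:2],"discL",c(557,318,z)[:2],c(715,318,z)[:2],c(637,394,z)[:2])
print("big discs",c(37,320,-8),c(272,320,-8),c(512,320,-8),c(748,320,-8))
v=im.max(2)
print("R");print(v[58:106:2,188:236:2]);print("L");print(v[58:106:2,314:364:2])
```

```text
20 stripeR [182.1 -73.2  20. ] [200.4 -74.   20. ] stripeL [182.1  70.3  20. ] [200.6  69.3  20. ]
24 stripeR [182.8 -72.3  24. ] [200.9 -73.1  24. ] stripeL [182.8  69.5  24. ] [201.   68.5  24. ]
-6 discR l,r,t,b [202.7 -93.9] [205.  -48.6] [226.1 -71.6] discL [205.   44.5] [202.8  90.5] [226.1  67.7]
-3 discR l,r,t,b [203.  -93.1] [205.2 -48.2] [226.2 -71. ] discL [205.3  44.1] [203.1  89.7] [226.3  67.2]
big discs [ 202.4 -105.1   -8. ] [205.7 -36.   -8. ] [205.8  31.9  -8. ] [202.5 101.   -8. ]
R
[[193 194 193 189 172 165 156 153 151 148 133  94  93  95  93  94  96 117 165 173 161 125  81  60]
 [192 192 183 173 165 127  79 102 117  57  46  48  78  90  92  94  96 141 170 173 174 169 148 101]
 [191 180 168 167 154  76  41 156 196  60  32  24  32  65  85  90  96 135 173 175 177 176 173 153]
 [192 170 167 167 146  59  39 160 201  63  32  21  11  22  37  52  76 111 143 170 176 174 172 160]
 [183 166 168 166 144  62  45 165 193  65  35  23  16  14  18  21  37  62  93 135 158 146 132 114]
 [169 168 170 165 127  51  48 175 186  62  35  22  13  15  14  20  29  36  44  78 105  98  96  97]
[... 3558 characters left out ...]
  24  20  19  17  19  13  14  12  16  20  15  18  17  14  14  15  16  52  87  90]
 [ 90  91  89  79  41  21  20  22  23  17  13  14  15  13  18  18  19  13  14  18  20  33  71  87  88]
 [ 89  89  89  87  66  27  20  19  18  17  12  16  15  14  18  21  17  16  16  17  25  62  85  88  87]
 [ 91  91  90  90  85  62  25  15  13  16  14  16  12  16  19  20  15  14  14  19  47  90  94  88  87]
 [ 87  88  89  88  87  84  68  39  17  17  12  12  13  12  18  17  16  17  25  52  83 123 113  88  88]
 [ 84  87  87  87  87  87  87  75  55  36  27  18  10  15  16  21  25  41  57  85 115 134  95  85  85]
 [ 89  86  90  90  91  90  91  89  86  81  74  59  50  56  61  73  76  81  85 104 149 146  98  88  98]]
```

Run:
```python
from h import *
import pickle
np.set_printoptions(precision=1,suppress=True,linewidth=250)
s,im=pickle.load(open("w4.pkl","rb"));p=manip.camera_params("wrist")
def onr(u,v,z):
    o,d=wray(p,s,u,v);o=toR(o);d=toR(L+d);return o+d*(z-o[2])/d[2]
for z in(24,34,44,52): print(z,onr(204.3,80,z),onr(346.5,80,z),"stripeR",onr(204.1,60.5,z)[:2],onr(203.3,78.2,z)[:2])
# independent: knob tops from the first scene/side pictures (stripes/top centres)
P={n:manip.camera_params(n) for n in("scene","side")}
S=lambda u,v:(u/3.8+190,v/3.8+195); D=lambda u,v:(u/3.7+200,v/3.7+105)
for h in(17,30,37,44):
  for y in(65,-67):
    a=[proj(P["scene"],rail(205+e,y,h+7)) for e in(-21,21)];b=[proj(P["side"],rail(205+e,y,h+7)) for e in(-21,21)]
    print(h,y,[((u-190)*3.8,(v-195)*3.8) for u,v in a].__repr__()[:0],np.array([((u-190)*3.8,(v-195)*3.8) for u,v in a]).ravel(),np.array([((u-200)*3.7,(v-105)*3.7) for u,v in b]).ravel())
```

```text
24 [202.8 -72.1  24. ] [202.9  68.8  24. ] stripeR [182.7 -72.3] [200.9 -73.1]
34 [203.9 -69.8  34. ] [204.   66.6  34. ] stripeR [184.5 -70. ] [202.1 -70.8]
44 [205.1 -67.6  44. ] [205.1  64.5  44. ] stripeR [186.2 -67.8] [203.3 -68.5]
52 [205.9 -65.8  52. ] [206.   62.9  52. ] stripeR [187.6 -66. ] [204.2 -66.7]
17 65  [622.6 245.8 582.8 259.5] [237.3 148.3 279.4 119.3]
17 -67  [454.1 123.9 411.5 132.4] [302.9 229.3 347.9 198.2]
30 65  [631.8 226.9 592.1 240. ] [230.5 137.3 272.9 108.2]
30 -67  [461.7 105.8 419.2 113.7] [296.1 218.1 341.4 186.9]
37 65  [636.8 216.6 597.2 229.4] [226.9 131.4 269.4 102.1]
37 -67  [465.9  95.9 423.4 103.5] [292.4 212.  337.9 180.7]
44 65  [641.8 206.3 602.3 218.7] [223.2 125.4 265.8  96.1]
44 -67  [470.1  86.  427.6  93.3] [288.7 205.9 334.3 174.4]
```

The grips are at rail (205, -67.5/+64.5, 37), so the stand's centre line is at y = -1.5 and the meter sits about 2 mm off it. I'll nudge it centred with a gentle squeeze before locking.

Call:
{"api": "carry_out", "payload": {"series": [{"fingers": 1, "x": 0.055, "y": 0, "z": 0.01, "ax": 0, "ay": 0, "az": 0}, {"fingers": 1, "x": 0.11, "y": 0, "z": 0.02, "ax": 0, "ay": 0, "az": 0}, {"fingers": 1, "x": 0.16, "y": 0, "z": 0.02, "ax": 0, "ay": 0, "az": 0}, {"fingers": 1, "x": 0.2, "y": -0.0015, "z": 0.05, "ax": 0, "ay": 0, "az": 0}, {"fingers": 1, "x": 0.24, "y": -0.0015, "z": 0.08, "ax": 0, "ay": 0, "az": 0}]}}

```text
time: 16.32
eef_pos: [414.5, 193.0, 186.1]
eef_rot: [0.125, 0.967, -0.028, 0.221]
ft_force: [0.6, 0.6, 0.1]
gripper_width: 87.4
gripper_force: 0.0
```

Call:
{"api": "carry_out", "payload": {"series": [{"fingers": 1, "x": 0, "y": 0, "z": 0.025, "ax": 0, "ay": 0, "az": 0}, {"fingers": 1, "x": 0, "y": 0, "z": 0.05, "ax": 0, "ay": 0, "az": 0}, {"fingers": 1, "x": 0, "y": 0, "z": 0.05, "ax": 0, "ay": 0, "az": 0}]}}

```text
time: 16.7
eef_pos: [436.2, 185.9, 140.8]
eef_rot: [0.125, 0.967, -0.031, 0.22]
ft_force: [0.0, 0.2, 0.4]
gripper_width: 87.3
gripper_force: 0.0
```

```bash
python3 st.py
```

```text
t 16.7 rail [73.81 -2.57 65.13] F slope,y,normal 0.13831307115058444 0.19769764323556618 0.38175668140636704 M [ 0.01  0.55 -0.03] w 87.30225759372831 0.0 rotvec err [-0. -0.  0.] q [-1.05  0.17  0.36  2.33  0.7   0.49  0.01]
```

Call:
{"api": "carry_out", "payload": {"series": [{"fingers": 1, "x": 0, "y": 0.0005, "z": 0.015, "ax": 0, "ay": 0, "az": 0}, {"fingers": 1, "x": 0, "y": 0.001, "z": 0.03, "ax": 0, "ay": 0, "az": 0}, {"fingers": 1, "x": -0.001, "y": 0.001, "z": 0.042, "ax": 0, "ay": 0, "az": 0}, {"fingers": 1, "x": -0.001, "y": 0.001, "z": 0.046, "ax": 0, "ay": 0, "az": 0}, {"fingers": 1, "x": -0.001, "y": 0.001, "z": 0.046, "ax": 0, "ay": 0, "az": 0}]}}

```text
time: 17.32
eef_pos: [458.2, 182.5, 101.4]
eef_rot: [0.126, 0.967, -0.029, 0.221]
ft_force: [-1.1, -0.7, -0.7]
gripper_width: 86.7
gripper_force: 0.0
```

```bash
python3 st.py
```

```text
t 17.325 rail [76.63 -0.25 20.09] F slope,y,normal -1.0362147357274767 -0.993444795612942 -0.254015861753253 M [-0.04  0.51  0.02] w 86.7427459304424 0.0 rotvec err [ 0. -0.  0.] q [-1.03  0.28  0.4   2.34  0.77  0.36 -0.05]
```

Call:
{"api": "carry_out", "payload": {"series": [{"fingers": 0.85, "x": 0, "y": -0.0013, "z": 0.001, "ax": 0, "ay": 0, "az": 0}, {"fingers": 0.76, "x": 0, "y": -0.0013, "z": 0.001, "ax": 0, "ay": 0, "az": 0}, {"fingers": 0.71, "x": 0, "y": -0.0013, "z": 0.001, "ax": 0, "ay": 0, "az": 0}, {"fingers": 0.66, "x": 0, "y": -0.0013, "z": 0.001, "ax": 0, "ay": 0, "az": 0}, {"fingers": 0.66, "x": 0, "y": -0.0013, "z": 0.001, "ax": 0, "ay": 0, "az": 0}], "newtons": 15}}

```text
time: 17.95
eef_pos: [458.7, 182.3, 100.6]
eef_rot: [0.126, 0.967, -0.028, 0.221]
ft_force: [0.1, 2.8, -0.4]
gripper_width: 60.0
gripper_force: 15.0
```

```bash
python3 st.py
```

```text
t 17.95 rail [76.77 -0.3  19.12] F slope,y,normal -0.7714305099488364 2.7157885937195676 -0.10947846784154017 M [ 0.53  0.62 -0.06] w 60.00953414073493 14.999157394340727 rotvec err [ 0. -0.  0.] q [-1.03  0.28  0.4   2.34  0.77  0.35 -0.05]
```

Call:
{"api": "carry_out", "payload": {"series": [{"fingers": 0.66, "x": 0, "y": -0.0007, "z": 0, "ax": 0, "ay": 0, "az": 0}, {"fingers": 0.66, "x": 0, "y": -0.0014, "z": 0, "ax": 0, "ay": 0, "az": 0}, {"fingers": 0.66, "x": 0, "y": -0.002, "z": 0, "ax": 0, "ay": 0, "az": 0}, {"fingers": 0.66, "x": 0, "y": -0.002, "z": 0, "ax": 0, "ay": 0, "az": 0}]}}

```text
time: 18.45
eef_pos: [458.5, 182.0, 100.7]
eef_rot: [0.125, 0.967, -0.026, 0.221]
ft_force: [2.5, 5.7, -5.0]
gripper_width: 59.8
gripper_force: 15.0
```

```bash
python3 st.py
```

```text
t 18.45 rail [76.74 -0.56 19.26] F slope,y,normal -1.3400242937912532 6.167488271703059 -4.864500837242121 M [ 1.52  0.72 -0.35] w 59.82798967189523 15.009846986504272 rotvec err [ 0.01 -0.    0.  ] q [-1.02  0.28  0.4   2.34  0.77  0.35 -0.05]
```

Call:
{"api": "carry_out", "payload": {"series": [{"fingers": 0.66, "x": 0, "y": -0.0007, "z": 0, "ax": 0, "ay": 0, "az": 0}, {"fingers": 0.66, "x": 0, "y": -0.0014, "z": 0, "ax": 0, "ay": 0, "az": 0}, {"fingers": 0.66, "x": 0, "y": -0.002, "z": 0, "ax": 0, "ay": 0, "az": 0}, {"fingers": 0.66, "x": 0, "y": -0.002, "z": 0, "ax": 0, "ay": 0, "az": 0}]}}

```text
time: 18.95
eef_pos: [458.2, 181.0, 100.9]
eef_rot: [0.125, 0.967, -0.025, 0.222]
ft_force: [2.3, 7.9, -4.0]
gripper_width: 60.1
gripper_force: 15.0
```

```bash
python3 st.py
```

```text
t 18.95 rail [76.76 -1.71 19.41] F slope,y,normal -1.531838597182984 8.229590593376006 -3.659361860333388 M [ 1.81  0.8  -0.25] w 60.11989072801716 15.006744660786353 rotvec err [ 0.01 -0.    0.  ] q [-1.02  0.28  0.4   2.34  0.77  0.34 -0.05]
```

Call:
{"api": "carry_out", "payload": {"series": [{"fingers": 0.72, "x": 0, "y": 0, "z": 0, "ax": 0, "ay": 0, "az": 0}, {"fingers": 0.85, "x": 0, "y": 0.001, "z": 0, "ax": 0, "ay": 0, "az": 0}, {"fingers": 1, "x": 0, "y": 0.002, "z": 0, "ax": 0, "ay": 0, "az": 0}, {"fingers": 1, "x": 0, "y": 0.002, "z": -0.01, "ax": 0, "ay": 0, "az": 0}, {"fingers": 1, "x": 0, "y": 0.002, "z": -0.05, "ax": 0, "ay": 0, "az": 0}]}}

```text
time: 19.58
eef_pos: [435.8, 183.0, 144.8]
eef_rot: [0.127, 0.967, -0.032, 0.22]
ft_force: [1.6, 0.8, -0.3]
gripper_width: 85.9
gripper_force: 0.0
```

Call:
{"api": "carry_out", "payload": {"series": [{"fingers": 1, "x": 0, "y": 0, "z": -0.05, "ax": 0, "ay": 0, "az": 0}, {"fingers": 0.45, "x": -0.035, "y": -0.015, "z": -0.08, "ax": 0, "ay": 0, "az": 0}, {"fingers": 0.45, "x": -0.075, "y": -0.035, "z": -0.08, "ax": 0, "ay": 0, "az": 0}, {"fingers": 0.45, "x": -0.128, "y": -0.066, "z": -0.06, "ax": 0, "ay": 0, "az": 0}, {"fingers": 0.45, "x": -0.128, "y": -0.066, "z": -0.03, "ax": 0, "ay": 0, "az": 0}]}}

```text
time: 20.2
eef_pos: [521.7, 91.2, 231.1]
eef_rot: [0.13, 0.966, -0.027, 0.223]
ft_force: [0.0, 1.3, -0.3]
gripper_width: 54.5
gripper_force: 0.0
```

Call:
{"api": "carry_out", "payload": {"series": [{"fingers": 0.45, "x": 0, "y": 0, "z": 0, "ax": 0, "ay": 0, "az": 0}, {"fingers": 0.45, "x": 0, "y": 0, "z": 0, "ax": 0, "ay": 0, "az": 0}]}}

```text
time: 20.45
eef_pos: [518.0, 95.1, 228.3]
eef_rot: [0.126, 0.967, -0.029, 0.221]
ft_force: [-0.5, -0.9, -0.1]
gripper_width: 41.1
gripper_force: 0.0
```

```bash
python3 st.py
```

```text
t 20.45 rail [204.1  -69.27  99.41] F slope,y,normal -0.2660062579155811 -1.0125692937205863 0.04546752860810534 M [-0.05  0.5  -0.  ] w 41.090248399067264 0.0 rotvec err [ 0. -0.  0.] q [-0.9   0.06  0.51  2.18  0.44  0.58  0.58]
```

Call:
{"api": "carry_out", "payload": {"series": [{"fingers": 0.45, "x": -0.001, "y": 0.0015, "z": 0.02, "ax": 0, "ay": 0, "az": 0.05}, {"fingers": 0.45, "x": -0.001, "y": 0.0015, "z": 0.04, "ax": 0, "ay": 0, "az": 0.05}, {"fingers": 0.45, "x": -0.001, "y": 0.0015, "z": 0.054, "ax": 0, "ay": 0, "az": 0.05}, {"fingers": 0.45, "x": -0.001, "y": 0.0015, "z": 0.064, "ax": 0, "ay": 0, "az": 0.05}, {"fingers": 0.45, "x": -0.001, "y": 0.0015, "z": 0.066, "ax": 0, "ay": 0, "az": 0.05}]}}

```text
time: 21.08
eef_pos: [547.6, 88.6, 168.7]
eef_rot: [0.15, 0.963, -0.024, 0.221]
ft_force: [-0.6, 0.2, 0.0]
gripper_width: 39.2
gripper_force: 0.0
```

```bash
python3 st.py
```

```text
t 21.075 rail [205.49 -67.95  32.61] F slope,y,normal -0.5406886134845162 0.06997117503600082 0.2782077280352297 M [-0.    0.53  0.02] w 39.232114604184034 0.0 rotvec err [-0.   -0.   -0.05] q [-0.83  0.22  0.52  2.2   0.37  0.4   0.61]
```

Close on the bar, then turn.

Call:
{"api": "carry_out", "payload": {"series": [{"fingers": 0.3, "x": 0, "y": 0, "z": 0.001, "ax": 0, "ay": 0, "az": 0}, {"fingers": 0.2, "x": 0, "y": 0, "z": 0.001, "ax": 0, "ay": 0, "az": 0}, {"fingers": 0.1, "x": 0, "y": 0, "z": 0.001, "ax": 0, "ay": 0, "az": 0}, {"fingers": 0.1, "x": 0, "y": 0, "z": 0.001, "ax": 0, "ay": 0, "az": 0}], "newtons": 25}}

```text
time: 21.58
eef_pos: [547.8, 87.3, 168.3]
eef_rot: [0.151, 0.963, -0.024, 0.221]
ft_force: [-2.9, -3.7, 4.5]
gripper_width: 13.7
gripper_force: 25.0
```

```bash
python3 st.py
```

```text
t 21.575 rail [205.73 -69.14  32.01] F slope,y,normal 0.33256666987879313 -4.269721299272707 4.886427918736102 M [-0.86  0.53 -0.  ] w 13.720044402000251 25.00027838163078 rotvec err [-0.   -0.   -0.05] q [-0.83  0.22  0.52  2.2   0.37  0.4   0.61]
```

Call:
{"api": "carry_out", "payload": {"series": [{"fingers": 0.1, "x": 0, "y": -0.0015, "z": 0, "ax": 0, "ay": 0, "az": 0.12}, {"fingers": 0.1, "x": 0, "y": -0.0015, "z": 0, "ax": 0, "ay": 0, "az": 0.28}, {"fingers": 0.1, "x": 0, "y": -0.0015, "z": 0, "ax": 0, "ay": 0, "az": 0.44}, {"fingers": 0.1, "x": 0, "y": -0.0015, "z": 0, "ax": 0, "ay": 0, "az": 0.6}, {"fingers": 0.1, "x": 0, "y": -0.0015, "z": 0, "ax": 0, "ay": 0, "az": 0.75}]}}

```text
time: 22.2
eef_pos: [547.0, 86.3, 168.1]
eef_rot: [0.495, 0.84, 0.059, 0.214]
ft_force: [-4.2, -1.9, 5.1]
gripper_width: 13.7
gripper_force: 25.0
```

```bash
python3 st.py
```

```text
t 22.2 rail [205.22 -70.34  32.  ] F slope,y,normal -1.0172719382519286 -2.9474146952009868 6.117090193597523 M [-0.74  0.81  0.06] w 13.680235122522603 24.992673550732434 rotvec err [-0.  -0.  -0.8] q [-0.99  0.24  0.71  2.21  0.23  0.38 -0.01]
```

Call:
{"api": "carry_out", "payload": {"series": [{"fingers": 0.1, "x": 0, "y": 0, "z": -0.001, "ax": 0, "ay": 0, "az": 0.15}, {"fingers": 0.1, "x": 0, "y": 0, "z": -0.001, "ax": 0, "ay": 0, "az": 0.3}, {"fingers": 0.1, "x": 0, "y": 0, "z": -0.001, "ax": 0, "ay": 0, "az": 0.45}, {"fingers": 0.1, "x": 0, "y": 0, "z": -0.001, "ax": 0, "ay": 0, "az": 0.57}, {"fingers": 0.1, "x": 0, "y": 0, "z": -0.001, "ax": 0, "ay": 0, "az": 0.62}]}}

```text
time: 22.82
eef_pos: [546.1, 86.1, 167.9]
eef_rot: [0.726, 0.65, 0.121, 0.186]
ft_force: [4.0, -2.8, -11.1]
gripper_width: 13.7
gripper_force: 25.0
```

```bash
python3 st.py
```

```text
t 22.825 rail [204.34 -70.81  32.18] F slope,y,normal -0.6423408012491754 -1.7063035913396107 -11.977910404703001 M [-0.58  0.44  0.1 ] w 13.729648269205542 24.995728977955878 rotvec err [-0.   -0.   -1.42] q [-1.12  0.27  0.88  2.21  0.07  0.37 -0.47]
```

Call:
{"api": "carry_out", "payload": {"series": [{"fingers": 0.1, "x": 0, "y": 0, "z": 0.0007, "ax": 0, "ay": 0, "az": 0.04}, {"fingers": 0.1, "x": 0, "y": 0, "z": 0.0007, "ax": 0, "ay": 0, "az": 0.08}, {"fingers": 0.1, "x": 0, "y": 0, "z": 0.0007, "ax": 0, "ay": 0, "az": 0.1}, {"fingers": 0.1, "x": 0, "y": 0, "z": 0.0007, "ax": 0, "ay": 0, "az": 0.1}]}}

```text
time: 23.32
eef_pos: [546.0, 86.1, 167.7]
eef_rot: [0.758, 0.614, 0.129, 0.179]
ft_force: [-4.5, -2.8, 2.0]
gripper_width: 13.7
gripper_force: 25.0
```

```bash
python3 st.py
```

```text
t 23.325 rail [204.18 -70.84  32.03] F slope,y,normal -2.4208040201130245 -3.87929012461249 3.3539483444253766 M [-1.12  1.08  0.27] w 13.6978836567123 25.000151465646923 rotvec err [-0.   -0.   -1.52] q [-1.13  0.28  0.9   2.21  0.04  0.37 -0.54]
```

Call:
{"api": "carry_out", "payload": {"series": [{"fingers": 0.1, "x": 0, "y": 0, "z": 0, "ax": 0, "ay": 0, "az": 0.03}, {"fingers": 0.1, "x": 0, "y": 0, "z": 0, "ax": 0, "ay": 0, "az": 0.05}, {"fingers": 0.1, "x": 0, "y": 0, "z": 0, "ax": 0, "ay": 0, "az": 0.05}]}}

```text
time: 23.7
eef_pos: [546.0, 86.2, 167.7]
eef_rot: [0.772, 0.596, 0.134, 0.176]
ft_force: [-4.5, -4.2, 1.5]
gripper_width: 14.6
gripper_force: 25.0
```

```bash
python3 st.py
```

```text
t 23.7 rail [204.17 -70.7   32.05] F slope,y,normal -2.3055262005148487 -5.238168475739183 2.7982258033779615 M [-1.12  1.1   0.63] w 14.610030366436028 25.000898111611605 rotvec err [-0.   -0.   -1.57] q [-1.14  0.28  0.91  2.21  0.03  0.37 -0.57]
```

Call:
{"api": "carry_out", "payload": {"series": [{"fingers": 0.3, "x": 0, "y": 0, "z": 0, "ax": 0, "ay": 0, "az": 0}, {"fingers": 0.45, "x": 0, "y": 0, "z": 0, "ax": 0, "ay": 0, "az": 0}, {"fingers": 0.45, "x": 0, "y": 0, "z": -0.005, "ax": 0, "ay": 0, "az": 0}, {"fingers": 0.45, "x": 0, "y": 0, "z": -0.035, "ax": 0, "ay": 0, "az": 0}, {"fingers": 0.45, "x": 0, "y": 0, "z": -0.08, "ax": 0, "ay": 0, "az": 0}]}}

```text
time: 24.32
eef_pos: [516.8, 96.1, 235.3]
eef_rot: [0.772, 0.595, 0.136, 0.177]
ft_force: [-0.8, 1.1, 2.5]
gripper_width: 38.8
gripper_force: 0.0
```

Call:
{"api": "carry_out", "payload": {"series": [{"fingers": 0.45, "x": 0, "y": 0, "z": 0, "ax": 0, "ay": 0, "az": -0.18}, {"fingers": 0.45, "x": 0, "y": 0, "z": 0, "ax": 0, "ay": 0, "az": -0.36}, {"fingers": 0.45, "x": 0, "y": 0, "z": 0, "ax": 0, "ay": 0, "az": -0.54}, {"fingers": 0.45, "x": 0, "y": 0, "z": 0, "ax": 0, "ay": 0, "az": -0.72}, {"fingers": 0.45, "x": 0, "y": 0, "z": 0, "ax": 0, "ay": 0, "az": -0.9}]}}

```text
time: 24.95
eef_pos: [516.9, 97.0, 235.0]
eef_rot: [0.433, 0.873, 0.046, 0.218]
ft_force: [0.0, 0.3, -0.2]
gripper_width: 39.0
gripper_force: 0.0
```

Call:
{"api": "carry_out", "payload": {"series": [{"fingers": 0.45, "x": 0, "y": 0, "z": 0, "ax": 0, "ay": 0, "az": -0.18}, {"fingers": 0.45, "x": 0, "y": 0, "z": 0, "ax": 0, "ay": 0, "az": -0.36}, {"fingers": 0.45, "x": 0, "y": 0, "z": 0, "ax": 0, "ay": 0, "az": -0.54}, {"fingers": 0.45, "x": 0, "y": 0, "z": 0, "ax": 0, "ay": 0, "az": -0.64}, {"fingers": 0.45, "x": 0, "y": 0, "z": 0, "ax": 0, "ay": 0, "az": -0.64}]}}

```text
time: 25.58
eef_pos: [516.9, 96.8, 234.9]
eef_rot: [0.14, 0.965, -0.024, 0.222]
ft_force: [0.1, 0.2, -0.3]
gripper_width: 39.1
gripper_force: 0.0
```

```bash
python3 st.py; python3 -c "
from h import *
print(shift(manip.sense(),rail(204.5,62.5,100),tool(YAW,.45)))"
```

```text
t 25.575 rail [205.63 -67.95 106.05] F slope,y,normal -0.07580147584338916 0.22729185114206932 -0.33522054556683173 M [ 0.    0.51 -0.03] w 39.10215045309501 0.0 rotvec err [ 0.   -0.   -0.03] q [-1.35  0.05  0.98  2.19  0.39  0.58  0.61]
(array([0.005 , 0.1303, 0.0065]), array([ 0.003, -0.   , -0.03 ]))
```

Call:
{"api": "carry_out", "payload": {"series": [{"fingers": 0.45, "x": 0.001, "y": 0.04, "z": 0, "ax": 0, "ay": 0, "az": 0}, {"fingers": 0.45, "x": 0.003, "y": 0.085, "z": 0, "ax": 0, "ay": 0, "az": 0}, {"fingers": 0.45, "x": 0.005, "y": 0.13, "z": 0.006, "ax": 0, "ay": 0, "az": 0.02}, {"fingers": 0.45, "x": 0.005, "y": 0.13, "z": 0.03, "ax": 0, "ay": 0, "az": 0.02}, {"fingers": 0.45, "x": 0.005, "y": 0.13, "z": 0.045, "ax": 0, "ay": 0, "az": 0.02}]}}

```text
time: 26.2
eef_pos: [567.8, 218.0, 192.8]
eef_rot: [0.149, 0.963, -0.023, 0.222]
ft_force: [-0.2, -0.7, 0.8]
gripper_width: 39.4
gripper_force: 0.0
```

Call:
{"api": "carry_out", "payload": {"series": [{"fingers": 0.45, "x": 0, "y": 0, "z": 0, "ax": 0, "ay": 0, "az": 0}, {"fingers": 0.45, "x": 0, "y": 0, "z": 0, "ax": 0, "ay": 0, "az": 0}]}}

```text
time: 26.45
eef_pos: [567.9, 217.2, 194.4]
eef_rot: [0.15, 0.963, -0.022, 0.222]
ft_force: [-0.1, 0.5, 0.1]
gripper_width: 38.9
gripper_force: 0.0
```

```bash
python3 st.py; python3 -c "
from h import *
print(shift(manip.sense(),rail(204.7,62.5,32.5),tool(YAW,.45)))"
```

```text
t 26.45 rail [204.52  61.55  61.6 ] F slope,y,normal -0.15224337774041985 0.46559352085880745 0.16501582553259048 M [-0.04  0.49  0.05] w 38.909089213540135 0.0 rotvec err [ 0.   -0.   -0.05] q [-1.26  0.35  0.83  2.04  0.1   0.53  0.67]
(array([-0.0001,  0.0009,  0.0291]), array([ 0.003, -0.   , -0.05 ]))
```

Call:
{"api": "carry_out", "payload": {"series": [{"fingers": 0.45, "x": 0, "y": 0.001, "z": 0.01, "ax": 0, "ay": 0, "az": 0}, {"fingers": 0.45, "x": 0, "y": 0.001, "z": 0.02, "ax": 0, "ay": 0, "az": 0}, {"fingers": 0.45, "x": 0, "y": 0.001, "z": 0.027, "ax": 0, "ay": 0, "az": 0}, {"fingers": 0.45, "x": 0, "y": 0.001, "z": 0.029, "ax": 0, "ay": 0, "az": 0}, {"fingers": 0.45, "x": 0, "y": 0.001, "z": 0.029, "ax": 0, "ay": 0, "az": 0}]}}

```text
time: 27.08
eef_pos: [580.2, 215.3, 167.5]
eef_rot: [0.149, 0.963, -0.023, 0.222]
ft_force: [-0.3, -0.6, 1.1]
gripper_width: 39.1
gripper_force: 0.0
```

Call:
{"api": "carry_out", "payload": {"series": [{"fingers": 0.3, "x": 0, "y": 0, "z": 0, "ax": 0, "ay": 0, "az": 0}, {"fingers": 0.2, "x": 0, "y": 0, "z": 0, "ax": 0, "ay": 0, "az": 0}, {"fingers": 0.1, "x": 0, "y": 0, "z": 0, "ax": 0, "ay": 0, "az": 0}, {"fingers": 0.1, "x": 0, "y": 0, "z": 0, "ax": 0, "ay": 0, "az": 0}], "newtons": 25}}

```text
time: 27.58
eef_pos: [580.1, 215.4, 167.7]
eef_rot: [0.149, 0.963, -0.022, 0.222]
ft_force: [-2.4, -0.5, 2.1]
gripper_width: 14.0
gripper_force: 25.0
```

```bash
python3 st.py
```

```text
t 27.575 rail [203.93  62.89  32.23] F slope,y,normal -1.0591962082241737 -1.1366662823116886 2.88828318004447 M [-0.22  0.55 -0.  ] w 13.953443333449979 24.999803208047524 rotvec err [ 0.   -0.   -0.05] q [-1.19  0.4   0.78  2.04  0.06  0.47  0.71]
```

Well centred. Now turn it.

Call:
{"api": "carry_out", "payload": {"series": [{"fingers": 0.1, "x": 0, "y": 0, "z": 0, "ax": 0, "ay": 0, "az": 0.12}, {"fingers": 0.1, "x": 0, "y": 0, "z": 0, "ax": 0, "ay": 0, "az": 0.28}, {"fingers": 0.1, "x": 0, "y": 0, "z": 0, "ax": 0, "ay": 0, "az": 0.44}, {"fingers": 0.1, "x": 0, "y": 0, "z": 0, "ax": 0, "ay": 0, "az": 0.6}, {"fingers": 0.1, "x": 0, "y": 0, "z": 0, "ax": 0, "ay": 0, "az": 0.75}]}}

```text
time: 28.2
eef_pos: [580.4, 215.8, 167.9]
eef_rot: [0.493, 0.841, 0.061, 0.215]
ft_force: [1.3, -0.0, -1.7]
gripper_width: 14.0
gripper_force: 25.0
```

Call:
{"api": "carry_out", "payload": {"series": [{"fingers": 0.1, "x": 0, "y": 0, "z": 0, "ax": 0, "ay": 0, "az": 0.15}, {"fingers": 0.1, "x": 0, "y": 0, "z": 0, "ax": 0, "ay": 0, "az": 0.3}, {"fingers": 0.1, "x": 0, "y": 0, "z": 0, "ax": 0, "ay": 0, "az": 0.45}, {"fingers": 0.1, "x": 0, "y": 0, "z": 0, "ax": 0, "ay": 0, "az": 0.57}, {"fingers": 0.1, "x": 0, "y": 0, "z": 0, "ax": 0, "ay": 0, "az": 0.62}]}}

```text
time: 28.82
eef_pos: [580.7, 215.8, 168.0]
eef_rot: [0.725, 0.651, 0.124, 0.186]
ft_force: [0.7, -0.4, 1.2]
gripper_width: 13.6
gripper_force: 25.0
```

```bash
python3 st.py
```

```text
t 28.825 rail [204.52  63.51  32.26] F slope,y,normal 1.2538260879239083 -0.14932304258086862 0.721842984094113 M [-0.09  0.19  0.06] w 13.597590292105297 24.998488356359303 rotvec err [ 0.   -0.   -1.42] q [-1.4   0.54  1.11  2.05 -0.42  0.5  -0.22]
```

Call:
{"api": "carry_out", "payload": {"series": [{"fingers": 0.1, "x": 0, "y": 0, "z": 0, "ax": 0, "ay": 0, "az": 0.05}, {"fingers": 0.1, "x": 0, "y": 0, "z": 0, "ax": 0, "ay": 0, "az": 0.09}, {"fingers": 0.1, "x": 0, "y": 0, "z": 0, "ax": 0, "ay": 0, "az": 0.12}, {"fingers": 0.1, "x": 0, "y": 0, "z": 0, "ax": 0, "ay": 0, "az": 0.15}, {"fingers": 0.1, "x": 0, "y": 0, "z": 0, "ax": 0, "ay": 0, "az": 0.15}]}}

```text
time: 29.45
eef_pos: [580.8, 216.0, 168.0]
eef_rot: [0.771, 0.596, 0.137, 0.177]
ft_force: [3.1, 0.7, 1.0]
gripper_width: 14.3
gripper_force: 25.0
```

```bash
python3 st.py
```

```text
t 29.45 rail [204.52  63.66  32.31] F slope,y,normal 2.938077342168304 1.510155850499608 -0.28109447396182063 M [ 0.25 -0.33  0.61] w 14.32824211278136 25.000471570529044 rotvec err [ 0.   -0.   -1.57] q [-1.42  0.56  1.14  2.05 -0.47  0.51 -0.31]
```

The end stop shows at 0.61 N m. Release, retreat, and move so the wrist camera sees the stand.

Call:
{"api": "carry_out", "payload": {"series": [{"fingers": 0.3, "x": 0, "y": 0, "z": 0, "ax": 0, "ay": 0, "az": 0}, {"fingers": 0.45, "x": 0, "y": 0, "z": 0, "ax": 0, "ay": 0, "az": 0}, {"fingers": 0.45, "x": 0, "y": 0, "z": -0.005, "ax": 0, "ay": 0, "az": 0}, {"fingers": 0.45, "x": 0, "y": 0, "z": -0.035, "ax": 0, "ay": 0, "az": 0}, {"fingers": 0.45, "x": 0, "y": 0, "z": -0.08, "ax": 0, "ay": 0, "az": 0}]}}

```text
time: 30.08
eef_pos: [545.3, 223.6, 239.3]
eef_rot: [0.772, 0.595, 0.134, 0.177]
ft_force: [-1.5, -4.5, 7.6]
gripper_width: 38.5
gripper_force: 0.0
```

Call:
{"api": "carry_out", "payload": {"series": [{"fingers": 0.45, "x": 0, "y": 0, "z": -0.03, "ax": 0, "ay": 0, "az": -0.18}, {"fingers": 0.45, "x": 0, "y": 0, "z": -0.06, "ax": 0, "ay": 0, "az": -0.36}, {"fingers": 0.45, "x": 0, "y": 0, "z": -0.08, "ax": 0, "ay": 0, "az": -0.54}, {"fingers": 0.45, "x": 0, "y": 0, "z": -0.1, "ax": 0, "ay": 0, "az": -0.72}, {"fingers": 0.45, "x": 0, "y": 0, "z": -0.1, "ax": 0, "ay": 0, "az": -0.9}]}}

```text
time: 30.7
eef_pos: [504.2, 235.7, 330.4]
eef_rot: [0.433, 0.873, 0.047, 0.217]
ft_force: [-0.2, 1.0, 0.4]
gripper_width: 39.1
gripper_force: 0.0
```

Call:
{"api": "carry_out", "payload": {"series": [{"fingers": 0.45, "x": 0, "y": 0, "z": 0, "ax": 0, "ay": 0, "az": -0.18}, {"fingers": 0.45, "x": 0, "y": 0, "z": 0, "ax": 0, "ay": 0, "az": -0.36}, {"fingers": 0.45, "x": 0, "y": 0, "z": 0, "ax": 0, "ay": 0, "az": -0.54}, {"fingers": 0.45, "x": 0, "y": 0, "z": 0, "ax": 0, "ay": 0, "az": -0.67}, {"fingers": 0.45, "x": 0, "y": 0, "z": 0, "ax": 0, "ay": 0, "az": -0.67}]}}

```text
time: 31.32
eef_pos: [504.2, 234.6, 329.4]
eef_rot: [0.126, 0.967, -0.028, 0.221]
ft_force: [0.8, 0.3, 1.5]
gripper_width: 39.0
gripper_force: 0.0
```

```bash
python3 st.py; python3 -c "
from h import *
print(shift(manip.sense(),rail(314,0,195),tool(YAW,.45)))"
```

```text
t 31.325 rail [203.77  61.92 211.84] F slope,y,normal 1.2227235949097603 0.5268665734351886 1.041060596131731 M [0.05 0.52 0.02] w 39.034607892192035 0.0 rotvec err [ 0. -0. -0.] q [-1.81  0.05  1.17  1.97  0.38  0.9   0.46]
(array([-0.1103, -0.0619,  0.0166]), array([ 0.002, -0.002, -0.   ]))
```

Call:
{"api": "carry_out", "payload": {"series": [{"fingers": 0.45, "x": -0.04, "y": -0.02, "z": 0, "ax": 0, "ay": 0, "az": 0}, {"fingers": 0.45, "x": -0.08, "y": -0.045, "z": 0.005, "ax": 0, "ay": 0, "az": 0}, {"fingers": 0.45, "x": -0.11, "y": -0.062, "z": 0.01, "ax": 0, "ay": 0, "az": 0}, {"fingers": 0.45, "x": -0.11, "y": -0.062, "z": 0.01, "ax": 0, "ay": 0, "az": 0}, {"fingers": 0.45, "x": -0.11, "y": -0.062, "z": 0.01, "ax": 0, "ay": 0, "az": 0}]}}

```text
time: 31.95
eef_pos: [588.0, 149.4, 367.8]
eef_rot: [0.125, 0.967, -0.028, 0.221]
ft_force: [-0.5, -0.6, -0.1]
gripper_width: 39.1
gripper_force: 0.0
```

```bash
python3 st.py
python3 - <<'E'
from h import *
s=manip.sense();im=manip.read_camera("wrist");sd=manip.read_camera("side")
A=cv2.resize(im[0:115,172:382],None,fx=3.8,fy=3.8,interpolation=cv2.INTER_CUBIC)
B=cv2.resize(sd[105:225,200:300],(133,160),interpolation=cv2.INTER_CUBIC)
out=np.zeros((599,A.shape[1],3),np.uint8);out[:A.shape[0]]=A;out[437:597,:133]=B
C=cv2.resize(sd,(213,160));out[437:597,140:353]=C
save("pics/fin.png",out)
h=cv2.cvtColor(im,cv2.COLOR_RGB2HSV).astype(int);H,S,V=h[...,0],h[...,1],h[...,2]
red=((H<8)|(H>170))&(S>150)&(V>60)
for r in range(8,54,3):
    x=np.flatnonzero(red[r,200:360])+200
    if len(x): print(r,x.min(),x.max(),(x.min()+x.max())/2,end=" | ")
E
```

```text
t 31.95 rail [313.12   1.22 201.71] F slope,y,normal -0.3303010635820321 -0.7151343407998814 0.10347857241546575 M [ 0.05  0.52 -0.04] w 39.13843527312118 0.0 rotvec err [ 0. -0.  0.] q [-1.52  0.14  1.2   1.84  0.16  0.88  0.89]
20 262 303 282.5 | 23 244 304 274.0 | 26 244 304 274.0 | 29 246 303 274.5 | 32 247 302 274.5 | 35 251 296 273.5 | 38 251 295 273.0 | 41 251 295 273.0 | 44 251 295 273.0 | 47 251 296 273.5 | 50 252 295 273.5 | 53 253 293 273.0 |
```

View pics/fin.png

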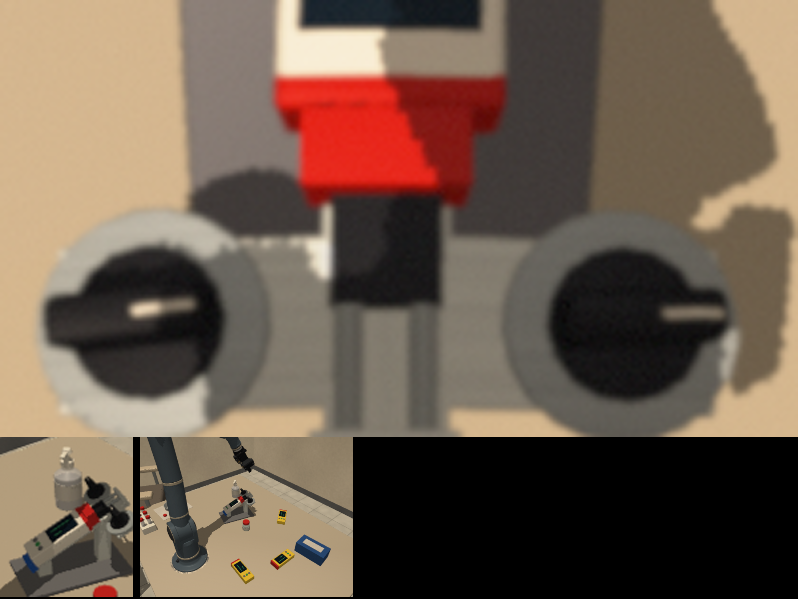

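The final view shows the meter centred behind the jaw (columns 274 vs 273) and both bars across the slope, with stripes (130,311)-(195,302) and (662,314)-(725,313). I'll check the bar angles in rail coordinates, because perspective skews them.

Run:
```python
from h import *
s=manip.sense();p=manip.camera_params("wrist")
def onr(u,v,z):
    o,d=wray(p,s,u,v);o=toR(o);d=toR(L+d);return o+d*(z-o[2])/d[2]
for n,a,b in(("right",(130,311),(195,302)),("left",(662,314),(725,313.5)),("R bar edge",(45,345),(190,330))):
    A,B=[onr(172+x/3.8,y/3.8,44) for x,y in(a,b)];d=A-B
    print(n,A,B,np.arctan2(-d[1],d[0]))
```

```text
right [205.00671592 -64.85234993  44.        ] [203.44347638 -48.29435879  44.        ] 1.4766653601048443
left [205.36432498  67.99963706  44.        ] [204.19858313  84.39421789  44.        ] 1.4998104837644277
R bar edge [212.50345288 -87.13819965  44.        ] [210.54319243 -49.56773311  44.        ] 1.5186680269308839
```

Both knobs measure about 1.5 rad, at their stops. Handing in.

```bash
python3 -c "
from bench import manip
print(manip.hand_in())"
```

```text
the job is handed in; nothing more can be done
None
```

The white meter is on the rail, screen up, red end held by the jaw, foot on the ledge and centred to about 1 mm. After letting go I turned both knobs clockwise to their end stops and handed the job in at about 32 s; the judge's result was not shown.

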